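# Put column boxes away in a hand-wound upright store

### The job

Put the blue column boxes away in the hand-wound store: holding the crank by its loose grip sleeve, wind the pusher fully back, then stand every box upright on its small end between the rails, one behind another like books. Then, again holding the sleeve, wind the pusher in until its orange sprung plate holds the row snug, pressed about half-way in, and leave the bottles and the loose cap where they are.

Things in the scene. Friction and masses are not known exactly. Their poses are not given: they have to be found in the camera images.
- rack: hand-wound upright store: an aluminium bed along y (-185 to +115 mm), 74 mm wide (x), its top 10 mm above the bench; origin on the bench, axes level. Boxes stand between two low rails (57 mm apart, tops 45 mm above the bench) on a small end, one behind the other along y like books, 28 mm thickness along y. White gearbox, 90 x 80 x 62 mm high, centred at y = -145 mm
- stop_foot (a point): foot of the inner face of the black end stop (40 mm wide, top 92 mm above the bench), on the middle of the bed's top, at y = +100 mm in the store's frame. The pusher comes towards it from the -y side
- plate_top (a point): middle of the top edge of the pusher's sprung orange plate, at the face that presses the boxes. The plate is 44 mm wide, its top 74 mm above the bench. The grey block behind it reaches 60 mm high
- pusher (a joint): travel of the pusher along the store, m: 0 = wound right in (plate face 10 mm from the end stop), 0.098 = wound fully back (108 mm of room). It starts nearly in, with less room than one box's thickness. It moves 40 mm for each turn of the crank and stays where it is left
- plate (a joint): how far the orange plate is pressed back into the pusher against its springs (500 N/m), m: 0 = free, 0.020 = bottomed
- crank (a joint): crank angle, rad, 0 to 15.39 (stops at both ends); it grows anticlockwise seen from above, which winds the pusher back (opens). 0.0063662 m of pusher travel a radian. Friction holds it (about 0.12 N m)
- crank_axis (a point): point on the crank's upright axis, at the height of the middle of its sleeve
- sleeve_mid (a point): middle of the crank's upright black grip sleeve (red ring at the top), which spins freely on its pin: 24 mm in diameter, 50 mm high, its middle 109 mm above the bench and 55 mm from the crank's axis. The steel crank arm runs just below it (top 80 mm above the bench); the sleeve is free from 84 to 134 mm
- box1_mid (a point): blue cardboard column box with a white band and paper labels, a plain cuboid 110 mm long (x) by 52 mm wide (y) by 28 mm thick (z), about 70 g; this point is its centre. At the start it lies flat (z up) on the bench. Absent in some runs
- box2_mid (a point): blue cardboard column box with a white band and paper labels, a plain cuboid 110 mm long (x) by 52 mm wide (y) by 28 mm thick (z), about 70 g; this point is its centre. At the start it lies flat (z up) on the bench. Absent in some runs
- box3_mid (a point): blue cardboard column box with a white band and paper labels, a plain cuboid 110 mm long (x) by 52 mm wide (y) by 28 mm thick (z), about 70 g; this point is its centre. At the start it lies flat (z up) on the bench. Absent in some runs
- amber: bystander: amber glass bottle, 84 mm in diameter, 170 mm high, origin under its base
- clearbottle: bystander: clear glass bottle with a blue cap, 80 mm in diameter, 150 mm high, origin under its base
- cap: bystander: loose blue screw cap, 44 mm in diameter, 22 mm high, origin under its base
Not all that is in view belongs to the job. What is shaped like the part that bears box1_mid but red is not meant.

How it is judged:
On the way, in this order (a step that is already met when the one before it is completed fails the run):
1. the pusher is wound fully back (last 10 mm of its travel), with the fingers on the sleeve (value of joint pusher above 0.088 m and contact force between the fingers and sleeve above 0.3 N), for 0.2 s.
2. every box stands upright on its small end between the rails, released ((angle between box1_mid's own x axis and vertical below 0.12 rad or angle between box1_mid's own x axis and vertical above 3.0216 rad) and angle between the z axis of each of box1_mid, box2_mid, box3_mid and the y axis of rack, either way round below 0.2 rad and x of box1_mid in the frame of rack between -0.012 and 0.012 m and z of box1_mid in the frame of rack between 0.06 and 0.071 m and y of box1_mid in the frame of rack between -0.04 and 0.1 m and (angle between box2_mid's own x axis and vertical below 0.12 rad or angle between box2_mid's own x axis and vertical above 3.0216 rad) and x of box2_mid in the frame of rack between -0.012 and 0.012 m and z of box2_mid in the frame of rack between 0.06 and 0.071 m and y of box2_mid in the frame of rack between -0.04 and 0.1 m and (angle between box3_mid's own x axis and vertical below 0.12 rad or angle between box3_mid's own x axis and vertical above 3.0216 rad) and x of box3_mid in the frame of rack between -0.012 and 0.012 m and z of box3_mid in the frame of rack between 0.06 and 0.071 m and y of box3_mid in the frame of rack between -0.04 and 0.1 m and contact force between the fingers and box1 below 0.1 N and contact force between the fingers and box2 below 0.1 N and contact force between the fingers and box3 below 0.1 N and linear speed of each of box1, box2, box3 below 0.02 m/s), for 0.3 s.
3. the plate is pressed 4 to 16 mm in, with the fingers on the sleeve (value of joint plate between 0.004 and 0.016 m and contact force between the fingers and sleeve above 0.3 N), for 0.2 s.
At the end, for the whole second after the job is handed in: Every box present stands on a small end on the store's bed (long axis within 0.12 rad of vertical, thickness along the store within 0.2 rad, within 12 mm of the bed's middle line), at rest, and the row is held by the orange plate, pressed 4 to 16 mm in; the crank is still ((angle between box1_mid's own x axis and vertical below 0.12 rad or angle between box1_mid's own x axis and vertical above 3.0216 rad) and angle between the z axis of each of box1_mid, box2_mid, box3_mid and the y axis of rack, either way round below 0.2 rad and x of box1_mid in the frame of rack between -0.012 and 0.012 m and z of box1_mid in the frame of rack between 0.06 and 0.071 m and y of box1_mid in the frame of rack between -0.04 and 0.1 m and (angle between box2_mid's own x axis and vertical below 0.12 rad or angle between box2_mid's own x axis and vertical above 3.0216 rad) and x of box2_mid in the frame of rack between -0.012 and 0.012 m and z of box2_mid in the frame of rack between 0.06 and 0.071 m and y of box2_mid in the frame of rack between -0.04 and 0.1 m and (angle between box3_mid's own x axis and vertical below 0.12 rad or angle between box3_mid's own x axis and vertical above 3.0216 rad) and x of box3_mid in the frame of rack between -0.012 and 0.012 m and z of box3_mid in the frame of rack between 0.06 and 0.071 m and y of box3_mid in the frame of rack between -0.04 and 0.1 m and linear speed of each of box1, box2, box3 below 0.02 m/s and value of joint plate between 0.004 and 0.016 m and velocity of joint crank between -0.05 and 0.05 rad/s); the robot touches nothing.
It fails at once if the amber bottle was moved by more than 30 mm (distance of amber from where it was at the start of the episode above 0.03 m).
It fails at once if the clear bottle was moved by more than 30 mm (distance of clearbottle from where it was at the start of the episode above 0.03 m).
It fails at once if the blue cap was moved by more than 30 mm (distance of cap from where it was at the start of the episode above 0.03 m).
Of box1, box2, box3 only 2 to 3 are there at a start; the rules pass over those that are not, and their reading is None.
At some moment in a run one of box1, box2, box3 may be knocked a few centimetres aside while the robot is not near it.
Once in a run the grip may slacken for a moment while it holds something.
It also fails if it takes over 210 s, if anything falls off the work surface, if the arm or the gripper's body presses on something with over 40 N, if the wrist force passes 120 N, or if a joint passes its speed limit or range.

### The arm

A 7-joint arm with a two-finger parallel gripper is mounted at the origin on the work surface. World frame = base frame: x ahead of the robot, y to its left, z up, the work surface at z = 0. Lengths are in m, angles in rad, forces in N, time in s.
With the tool pointing down it reaches from about 0.4 to 0.85 m from the base axis. Payload 10.4 kg.
Tool frame: the origin (TCP) lies on the mounting face of the last link; the fingertips stand 173 mm ahead of it and the grasp point (between the pads) lies 155 mm ahead of it (manip.tip_extent is the distance from the TCP to the fingertips, in m); z points along the fingers, y is the line along which they close (so a half turn about z gives the same grasp; the last joint's range is limited). The gripper opens to 85 mm and grips with 20 to 120 N. Pads are 22 mm wide; open, the fingers measure 114 mm over their backs; the gripper's body (76 mm by 85 mm) begins 54 mm behind the grasp point. The pads swing forward as they close: fully open they stand 13 mm farther back than shut.
Start: joints at [1.297, 0.332, -0.065, 1.46, 0.022, 1.35, -0.088], TCP at [0.155, -0.605, 0.405] pointing down, gripper open.
Joint ranges: [-2.6, 2.6], [-0.5, 2.12], [-1.47, 1.34], [0.16, 2.42], [-1.27, 4.41], [0.06, 2.06], [-2.6, 2.6]. Speed limits (rad/s): [2.22, 2.22, 2.79, 2.79, 3.14, 3.14, 3.14].

### API

Orientations are given as a unit quaternion [x, y, z, w].
In Python, from workcell import manip gives the robot as it stands.
- The arm moves only by the tool move_arm, never from a script. Its argument "plan" is one flat list of numbers, 7 for each row, row after row: the turn, a rotation vector about the tool's x, y, z in rad, then the shift along the tool's x, y, z in m, then the finger opening in m, from 0 to 0.0854. In form: [ax, ay, az, dx, dy, dz, gripper, ax, ay, az, dx, dy, dz, gripper, ...]. A call has 1 to 12 rows; each row is the pose to reach, as a shift and turn from the pose commanded when the call began, along the tool's axes at that moment; what a row does not reach only later rows make up. A row lasts 1/8 s, in which the tool goes at most 62.5 mm and 10.7 degrees, less where a joint would pass 70% of its speed; a pose out of reach is approached as far as the arm can. A call with a gripper value outside its range is refused whole. The fingers move at their own pace and stop on an object; "squeeze" is the grip in N (left out, the last holds). Time passes only in rows, so rows that repeat a pose let the fingers close. It gives the time, the measured TCP pose, the force, the opening and the grip force at its end, in the units of the state.
- manip.get_obs(): the state, without advancing time (a new reading comes with each control period).
- manip.camera(name): name is "scene" or "top" or "wrist"; returns a dict with "color" (420x560x3 uint8, red, green, blue), "fx", "fy", "cx", "cy" (pixels), "cam_to_world" (4x4, takes a point from camera to world coordinates); the wrist camera has in their place "mount" (4x4, takes a point from camera to tool coordinates, whose origin is the TCP and whose axes are the flange's). Camera axes: x right, y down, z forward; pixel columns grow to the right and rows downward; lengths in m; the calibration is good to about 2 mm. A picture is of the moment at which its call begins: read the wrist's pose just before it. There is no depth.
- manip.hand_in(): hands the job in; it is judged then, once.
Trained networks look in a picture, given as the dict that the camera call returned (one of the last four; its "shot" number tells which), for a name from the list of things; names that differ only in an ending like _2 or _b are one class to them, and where a whole thing is asked for, a point or a joint stands for the part that bears it (a point fixed in the world has none). Each returns a list of dicts, best first, with "conf" (0 to 1); they miss things now and then, are a little off and sometimes report something else, mostly with a low value. They report only what shows in the picture. A call takes as long as a camera call. They do not tell look-alikes from the thing itself.
- manip.look_for(picture, label): "position" ([x, y, z] in m, in the coordinates of the camera as it stood for that picture, good to about 4 mm: the middle of the surface that is visible of it).
- manip.silhouettes(picture, label): "pixels" (420x560 bool, what is visible of it).
- manip.tip_of(picture, label): "position" ([x, y, z] in m, in the coordinates of the camera as it stood for that picture, good to about 4 mm: a listed point, or the origin of a listed thing).
The state is a dict: "clock": time; "joint_pos": joint angles; "joint_velocities": joint speeds; "tau": joint torques, N m; "position": TCP position; "ee_rot": TCP orientation; "ft_force": force on the tool from outside, world axes, zero at the start; "torque": the same for the moment, N m; "grip_width": opening from 0.0 (shut) to 1.0 (fully open); "grasp_force": force on a finger pad.
Only numpy, scipy, OpenCV 4.12 (cv2) and the standard library are available. Lean on these libraries where they do the work, as an engineer would, in place of code of your own. Each camera call takes 0.05 s, during which the arm holds its last target. There are 200 camera calls.

## Working session

There is one attempt and no reset: what is moved stays moved. The work goes in short steps, Python scripts to look and compute and a tool call to move; the robot and the scene stay as the last step left them, time stands still between calls to the robot, and variables do not carry over. Pictures are saved under pics/ and viewed, at most 14 in all, crops included, and the job is handed in when it is done.

Besides the shell and the picture viewer there is one more tool, called after "Call:" as name(argument=value, ...) on one line, values as JSON. move_arm: Moves the arm, as the interface text tells. Its arguments: {"type":"object","properties":{"plan":{"type":"array","items":{"type":"number"}},"squeeze":{"type":"number"}},"required":["plan"]}

```bash
mkdir -p pics
cat > h.py <<'E'
import numpy as np, cv2
from scipy.spatial.transform import Rotation as R
from workcell import manip
np.set_printoptions(precision=4,suppress=True)
def T_tool():
    o=manip.get_obs(); T=np.eye(4); T[:3,:3]=R.from_quat(o["ee_rot"]).as_matrix(); T[:3,3]=o["position"]; return T
def shot(name):
    T=T_tool(); p=manip.camera(name)
    p["C"]=np.array(p["cam_to_world"]) if name!="wrist" else T@np.array(p["mount"])
    return p
def save(p,f): cv2.imwrite("pics/"+f,cv2.cvtColor(p["color"],cv2.COLOR_RGB2BGR))
def w(p,x): return (p["C"]@np.r_[x,1])[:3]
def px(p,X):
    c=np.linalg.inv(p["C"])@np.r_[X,1]; return np.array([p["fx"]*c[0]/c[2]+p["cx"],p["fy"]*c[1]/c[2]+p["cy"]])
def onplane(p,u,v,z):
    d=p["C"][:3,:3]@np.array([(u-p["cx"])/p["fx"],(v-p["cy"])/p["fy"],1]); o=p["C"][:3,3]
    return o+d*(z-o[2])/d[2]
E
python3 - <<'E'
from h import *
o=manip.get_obs(); print({k:np.round(v,4) for k,v in o.items()}, manip.tip_extent)
for n in ["scene","top"]:
    p=shot(n); save(p,n+"0.png"); print(n,p["C"],p["fx"])
    for l in ["rack","stop_foot","plate_top","crank_axis","sleeve_mid","box1_mid","amber","clearbottle","cap"]:
        for d in manip.tip_of(p,l)[:5]:
            X=w(p,d["position"]); print(l,X,px(p,X).round(),round(d["conf"],2))
E
```

```text
{'clock': np.float64(0.0), 'joint_pos': array([ 1.2974,  0.3329, -0.0647,  1.461 ,  0.0216,  1.3499, -0.0885]), 'joint_velocities': array([-0.0011, -0.0007, -0.0001, -0.0007,  0.001 ,  0.0004,  0.0007]), 'tau': array([ -0.0004, -62.5441,   0.0496, -39.1606,   0.0162,   0.0098,
        -0.    ]), 'position': array([ 0.1551, -0.6053,  0.4039]), 'ee_rot': array([ 0.9921,  0.1251, -0.0001, -0.0008]), 'ft_force': array([0.2578, 0.6948, 0.641 ]), 'torque': array([ 0.017 ,  0.0046, -0.0003]), 'grasp_force': np.float64(0.0), 'grip_width': np.float64(1.0012)} 0.1734
scene [[ 0.0772  0.7037 -0.7063  1.2007]
 [ 0.997  -0.0497  0.0594 -0.1049]
 [ 0.0067 -0.7087 -0.7055  0.7843]
 [ 0.      0.      0.      1.    ]] 423.19613931705953
rack [ 0.6053 -0.0679  0.    ] [277. 269.] 0.92
stop_foot [0.6037 0.0355 0.0094] [321. 263.] 0.9
plate_top [0.6004 0.0113 0.0743] [312. 245.] 0.67
crank_axis [ 0.5964 -0.2071  0.1119] [210. 237.] 0.66
crank_axis [0.4676 0.1811 0.0099] [370. 218.] 0.48
sleeve_mid [ 0.5657 -0.1663  0.1095] [230. 226.] 0.55
box1_mid [ 0.2437 -0.32    0.0171] [180. 169.] 0.88
box1_mid [0.
[... 509 characters left out ...]
0.6005 0.0355 0.0105] [260. 175.] 0.61
plate_top [0.61   0.0156 0.0751] [266. 167.] 0.62
plate_top [ 0.6061 -0.0661  0.0008] [300. 173.] 0.39
plate_top [0.6039 0.0342 0.0101] [260. 174.] 0.3
plate_top [ 0.5687 -0.1642  0.1133] [344. 180.] 0.2
crank_axis [ 0.5953 -0.2132  0.11  ] [365. 168.] 0.79
sleeve_mid [ 0.5679 -0.1657  0.1143] [345. 180.] 0.56
box1_mid [ 0.4338 -0.188   0.0158] [350. 239.] 0.76
box1_mid [0.4679 0.0004 0.0082] [275. 227.] 0.74
box1_mid [ 0.2418 -0.3226  0.0161] [408. 317.] 0.62
box1_mid [0.5853 0.3346 0.0138] [142. 183.] 0.56
amber [0.7338 0.2411 0.0012] [180. 126.] 0.77
clearbottle [ 0.5546 -0.3783 -0.0079] [422. 190.] 0.85
cap [ 0.7644  0.0127 -0.0019] [268. 113.] 0.77
```

View pics/scene0.png

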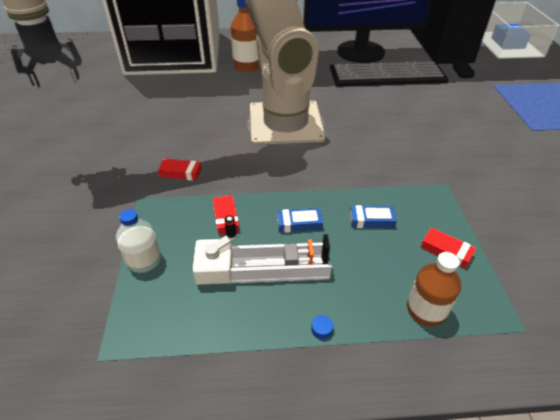

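View pics/top0.png

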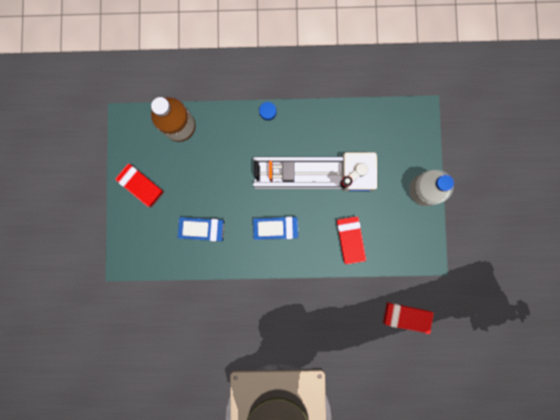

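The pictures show two blue boxes, at scene pixels (300,220) and (373,217). The other three boxes are red and not part of the job. The store sits at (270,262), with its crank on the left near (230,225). I'll go over the crank first and check it from near.

```bash
cat >> h.py <<'E'
def tilt(b,yaw=0.0):
    """tool x=+y world, y=+x, z down, leaned b about world x-ish (b>0: body leans to +y), then yawed"""
    R0=R.from_matrix(np.array([[0,1,0],[1,0,0],[0,0,-1.]]).T)
    return R.from_euler('z',yaw)*R.from_euler('x',-b)*R0
def plan(segs,T=None,dec=3):
    """segs: (tcp pos, Rotation, grip, n rows); prints rows relative to T (default measured)"""
    T=T_tool() if T is None else T
    R0=R.from_matrix(T[:3,:3]); p=T[:3,3]; r=R0; out=[]
    for pos,rot,g,n in segs:
        pos=np.array(pos,float); d=(r.inv()*rot).as_rotvec()
        for k in range(1,n+1):
            rr=r*R.from_rotvec(d*k/n); q=p+(pos-p)*k/n
            out.append(np.r_[(R0.inv()*rr).as_rotvec(),R0.inv().apply(q-T[:3,3]),g])
        p,r=pos,rot
    print(len(out),"rows"); print(", ".join(",".join(f"{v:.{dec}f}".rstrip('0').rstrip('.') if abs(v)>.0004 else "0" for v in x) for x in out))
def tcp(grasp,rot,L=.155): return np.array(grasp)-L*rot.apply([0,0,1])
E
python3 - <<'E'
from h import *
r=tilt(0)
plan([((.56,-.165,.41),r,.085,12)])
E
```

```text
12 rows
0,0,-0.11,0.042,-0.027,-0,0.085, 0,0,-0.22,0.084,-0.054,-0.001,0.085, 0,0,-0.33,0.125,-0.082,-0.001,0.085, 0,0,-0.44,0.167,-0.109,-0.002,0.085, 0,0,-0.55,0.209,-0.136,-0.002,0.085, 0,0,-0.66,0.251,-0.163,-0.003,0.085, 0,0,-0.77,0.293,-0.19,-0.003,0.085, 0,0,-0.88,0.334,-0.217,-0.004,0.085, 0,0,-0.99,0.376,-0.245,-0.004,0.085, 0,0,-1.1,0.418,-0.272,-0.004,0.085, 0,0,-1.21,0.46,-0.299,-0.005,0.085, 0,0,-1.32,0.502,-0.326,-0.005,0.085
```

Call:
move_arm(plan=[0, 0, -0.11, 0.042, -0.027, 0, 0.085, 0, 0, -0.22, 0.084, -0.054, -0.001, 0.085, 0, 0, -0.33, 0.125, -0.082, -0.001, 0.085, 0, 0, -0.44, 0.167, -0.109, -0.002, 0.085, 0, 0, -0.55, 0.209, -0.136, -0.002, 0.085, 0, 0, -0.66, 0.251, -0.163, -0.003, 0.085, 0, 0, -0.77, 0.293, -0.19, -0.003, 0.085, 0, 0, -0.88, 0.334, -0.217, -0.004, 0.085, 0, 0, -0.99, 0.376, -0.245, -0.004, 0.085, 0, 0, -1.1, 0.418, -0.272, -0.004, 0.085, 0, 0, -1.21, 0.46, -0.299, -0.005, 0.085, 0, 0, -1.32, 0.502, -0.326, -0.005, 0.085])

```text
clock: 2.5
position: [0.5614, -0.1639, 0.41]
ee_rot: [0.706, 0.708, 0.0, 0.0]
ft_force: [0.1, -1.0, -0.2]
grip_width: 0.994
grasp_force: 0.0
```

Run:
```python
from h import *
o=manip.get_obs(); print(o["position"],R.from_quat(o["ee_rot"]).as_matrix(),o["joint_pos"])
p=shot("wrist"); save(p,"w1.png"); print(p["C"],np.array(p["mount"]))
for l in ["rack","stop_foot","plate_top","crank_axis","sleeve_mid","box1_mid"]:
    for d in manip.tip_of(p,l)[:2]:
        X=w(p,d["position"]); print(l,X,px(p,X).round(),round(d["conf"],2))
```

```text
[ 0.5614 -0.1639  0.41  ] [[-0.0032  1.      0.0006]
 [ 1.      0.0032 -0.0005]
 [-0.0005  0.0006 -1.    ]] [ 0.6875  0.2951 -0.587   1.5393  0.1661  1.3566  0.0884]
[[ 1.      0.0039  0.0008  0.5608]
 [ 0.0039 -0.9636 -0.2672 -0.0949]
 [-0.0003  0.2672 -0.9636  0.3795]
 [ 0.      0.      0.      1.    ]] [[ 0.0007 -0.9638 -0.2668  0.069 ]
 [ 1.      0.0009 -0.0006 -0.0005]
 [ 0.0009 -0.2668  0.9638  0.0305]
 [ 0.      0.      0.      1.    ]]
rack [ 0.6037 -0.0654  0.0024] [313.  88.] 0.95
stop_foot [ 0.5665 -0.1651  0.1098] [279. 204.] 0.42
plate_top [ 0.594  -0.2072  0.1133] [311. 253.] 0.66
crank_axis [ 0.5952 -0.207   0.1138] [313. 253.] 0.92
sleeve_mid [ 0.5659 -0.1686  0.1087] [279. 208.] 0.71
box1_mid [ 0.4315 -0.1935  0.0185] [157. 208.] 0.89
box1_mid [ 0.2381 -0.3204  0.0176] [  9. 307.] 0.81
```

View pics/w1.png

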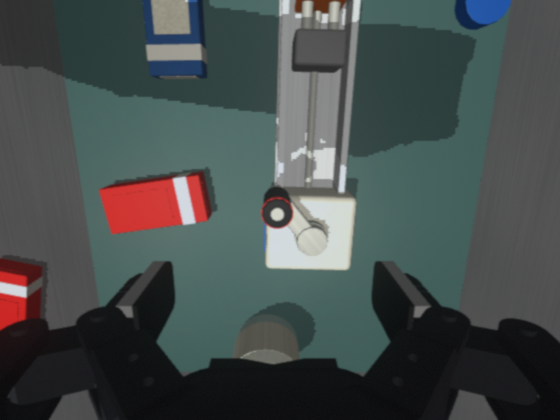

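The wrist view shows the sleeve top at (277,211), the crank hub at (313,238) and the grey pusher block at (320,48). The fingers are free of the store.

Run:
```python
from h import *
p=shot("wrist")
print(onplane(p,277,211,.134),onplane(p,313,240,.088),onplane(p,313,240,.08))
for u,v in [(277,188),(346,190),(281,20),(356,5)]: print(u,v,onplane(p,u,v,.045))
for u,v in [(265,268),(350,268),(355,198)]: print(u,v,onplane(p,u,v,.062))
q=shot("top")
for l in ["crank_axis","sleeve_mid"]:
    for d in manip.tip_of(q,l)[:1]: print(l,w(q,d["position"]),d["conf"])
```

```text
[ 0.5624 -0.1666  0.134 ] [ 0.5964 -0.2076  0.088 ] [ 0.5974 -0.2106  0.08  ]
277 188 [ 0.5634 -0.1673  0.045 ]
346 190 [ 0.6339 -0.1695  0.045 ]
281 20 [ 0.5667 -0.0136  0.045 ]
356 5 [ 0.6332 -0.0017  0.045 ]
265 268 [ 0.5509 -0.2483  0.062 ]
350 268 [ 0.639  -0.2484  0.062 ]
355 198 [ 0.6394 -0.1738  0.062 ]
sleeve_mid [ 0.567  -0.1642  0.1119] 0.51
```

Call:
move_arm(plan=[0, 0, 0, 0, 0.002, 0.045, 0.085, 0, 0, 0, -0.002, 0.002, 0.09, 0.085, 0, 0, 0, -0.002, 0.002, 0.125, 0.085, 0, 0, 0, -0.002, 0.002, 0.143, 0.085, 0, 0, 0, -0.002, 0.002, 0.143, 0.085, 0, 0, 0, -0.002, 0.002, 0.143, 0.015, 0, 0, 0, -0.002, 0.002, 0.143, 0.015, 0, 0, 0, -0.002, 0.002, 0.143, 0.015, 0, 0, 0, -0.002, 0.002, 0.143, 0.015, 0, 0, 0, -0.002, 0.002, 0.143, 0.015], squeeze=30)

```text
clock: 4.3
position: [0.5629, -0.1671, 0.2675]
ee_rot: [0.707, 0.707, 0.0, 0.001]
ft_force: [-0.3, 0.0, 6.0]
grip_width: 0.273
grasp_force: 30.4
```

```bash
cat >> h.py <<'E'
AX=np.array([.5965,-.2095])
def wind(a0,da,n,rot,z=.267,g=.015,r=.055,c=AX):
    return [((c[0]+r*np.cos(a0+da*k),c[1]+r*np.sin(a0+da*k),z),rot,g,1) for k in range(1,n+1)]
E
python3 - <<'E'
from h import *
o=manip.get_obs(); print(o["position"],o["grip_width"]*.085,o["grasp_force"],o["ft_force"])
p=shot("wrist"); save(p,"w2.png")
a0=np.arctan2(o["position"][1]-AX[1],o["position"][0]-AX[0]); print(a0,np.hypot(*(o["position"][:2]-AX)))
T=T_tool(); plan(wind(a0,.1,4,R.from_matrix(T[:3,:3]))+wind(a0+.4,.3,8,R.from_matrix(T[:3,:3])))
E
```

```text
[ 0.5629 -0.1671  0.2675] 0.023238665095045585 30.418124198913574 [-0.2575  0.015   5.9582]
2.241944478441102 0.054084526029683645
12 rows
0,0,0,-0.003,-0.005,0.001,0.015, 0,0,0,-0.007,-0.008,0.001,0.015, 0,0,0,-0.011,-0.012,0,0.015, 0,0,0,-0.016,-0.015,0,0.015, 0,0,0,-0.031,-0.02,0.001,0.015, 0,0,0,-0.048,-0.021,0.001,0.015, 0,0,0,-0.064,-0.017,0.001,0.015, 0,0,0,-0.078,-0.008,0.001,0.015, 0,0,0,-0.089,0.004,0.001,0.015, 0,0,0,-0.095,0.019,0.001,0.015, 0,0,0,-0.097,0.035,0.001,0.015, 0,0,0,-0.094,0.051,0.001,0.015
```

View pics/w2.png

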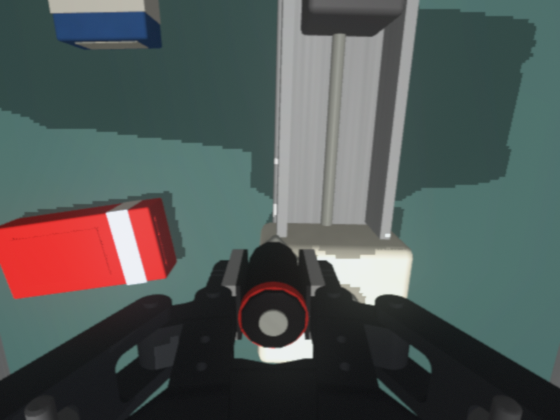

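The sleeve, with its red ring at (273,315), sits between the pads at an opening of 23 mm. I'm now winding anticlockwise.

Call:
move_arm(plan=[0, 0, 0, -0.003, -0.005, 0.001, 0.015, 0, 0, 0, -0.007, -0.008, 0.001, 0.015, 0, 0, 0, -0.011, -0.012, 0, 0.015, 0, 0, 0, -0.016, -0.015, 0, 0.015, 0, 0, 0, -0.031, -0.02, 0.001, 0.015, 0, 0, 0, -0.048, -0.021, 0.001, 0.015, 0, 0, 0, -0.064, -0.017, 0.001, 0.015, 0, 0, 0, -0.078, -0.008, 0.001, 0.015, 0, 0, 0, -0.089, 0.004, 0.001, 0.015, 0, 0, 0, -0.095, 0.019, 0.001, 0.015, 0, 0, 0, -0.097, 0.035, 0.001, 0.015, 0, 0, 0, -0.094, 0.051, 0.001, 0.015])

```text
clock: 5.85
position: [0.6142, -0.2617, 0.2674]
ee_rot: [0.707, 0.707, -0.0, 0.001]
ft_force: [-4.7, 2.3, 13.3]
grip_width: 0.27
grasp_force: 31.7
```

Run:
```python
from h import *
o=manip.get_obs(); print(o["position"],o["grip_width"]*.085,o["grasp_force"],o["ft_force"])
print(np.array(o["position"][:2])-AX, np.hypot(*(o["position"][:2]-AX)))
a0=5.05; print(np.arctan2(*(o["position"][:2]-AX)[::-1])+2*np.pi)
T=T_tool(); a0=np.arctan2(*(o["position"][:2]-AX)[::-1]); plan(wind(a0,.4,12,R.from_matrix(T[:3,:3])))
p=shot("wrist")
for d in manip.tip_of(p,"sleeve_mid")[:1]: print(w(p,d["position"]),d["conf"])
for d in manip.tip_of(p,"crank_axis")[:1]: print(w(p,d["position"]),d["conf"])
```

```text
[ 0.6142 -0.2617  0.2674] 0.022980442199549044 31.657496094703674 [-4.6683  2.2958 13.3251]
[ 0.0177 -0.0522] 0.055131413752591334
5.038885056894303
12 rows
0,0,0,0.011,0.019,0,0.015, 0,0,0,0.029,0.032,0,0.015, 0,0,0,0.05,0.037,0,0.015, 0,0,0,0.071,0.034,0,0.015, 0,0,0,0.09,0.022,0,0.015, 0,0,0,0.103,0.004,0,0.015, 0,0,0,0.107,-0.017,0,0.015, 0,0,0,0.103,-0.038,0,0.015, 0,0,0,0.091,-0.057,0,0.015, 0,0,0,0.073,-0.069,0,0.015, 0,0,0,0.051,-0.073,0,0.015, 0,0,0,0.03,-0.068,0,0.015
[ 0.5945 -0.2078  0.1114] 0.7
```

Call:
move_arm(plan=[0, 0, 0, 0.011, 0.019, 0, 0.015, 0, 0, 0, 0.029, 0.032, 0, 0.015, 0, 0, 0, 0.05, 0.037, 0, 0.015, 0, 0, 0, 0.071, 0.034, 0, 0.015, 0, 0, 0, 0.09, 0.022, 0, 0.015, 0, 0, 0, 0.103, 0.004, 0, 0.015, 0, 0, 0, 0.107, -0.017, 0, 0.015, 0, 0, 0, 0.103, -0.038, 0, 0.015, 0, 0, 0, 0.091, -0.057, 0, 0.015, 0, 0, 0, 0.073, -0.069, 0, 0.015, 0, 0, 0, 0.051, -0.073, 0, 0.015, 0, 0, 0, 0.03, -0.068, 0, 0.015])

```text
clock: 7.5
position: [0.547, -0.2304, 0.2675]
ee_rot: [0.707, 0.708, 0.002, 0.002]
ft_force: [11.3, 8.5, 3.3]
grip_width: 0.272
grasp_force: 31.8
```

```bash
cat > wd.py <<'E'
from h import *
import sys
da,n=float(sys.argv[1]),int(sys.argv[2])
o=manip.get_obs(); d=o["position"][:2]-AX; a0=np.arctan2(d[1],d[0])
print(o["position"],o["grip_width"]*.085,o["grasp_force"],o["ft_force"],"a",a0,"r",np.hypot(*d))
T=T_tool(); plan(wind(a0,da,n,R.from_matrix(T[:3,:3])))
p=shot("wrist")
for l in sys.argv[3:]:
  for d in manip.tip_of(p,l)[:1]: print(l,w(p,d["position"]),d["conf"])
E
python3 wd.py .4 12
```

```text
[ 0.547  -0.2304  0.2675] 0.023145405680844666 31.826947331428528 [11.3471  8.4933  3.2724] a -2.7417835920849822 r 0.05377820955227627
12 rows
0,0,0,-0.019,0.011,0.001,0.015, 0,0,0,-0.03,0.03,0.001,0.015, 0,0,0,-0.034,0.051,0.001,0.015, 0,0,0,-0.029,0.072,0.001,0.015, 0,0,0,-0.016,0.09,0.001,0.015, 0,0,0,0.002,0.101,0.001,0.015, 0,0,0,0.024,0.104,0.001,0.015, 0,0,0,0.045,0.099,0.001,0.015, 0,0,0,0.062,0.086,0.001,0.015, 0,0,0,0.073,0.067,0.001,0.015, 0,0,0,0.076,0.045,0.001,0.015, 0,0,0,0.069,0.024,0.001,0.015
```

Call:
move_arm(plan=[0, 0, 0, -0.019, 0.011, 0.001, 0.015, 0, 0, 0, -0.03, 0.03, 0.001, 0.015, 0, 0, 0, -0.034, 0.051, 0.001, 0.015, 0, 0, 0, -0.029, 0.072, 0.001, 0.015, 0, 0, 0, -0.016, 0.09, 0.001, 0.015, 0, 0, 0, 0.002, 0.101, 0.001, 0.015, 0, 0, 0, 0.024, 0.104, 0.001, 0.015, 0, 0, 0, 0.045, 0.099, 0.001, 0.015, 0, 0, 0, 0.062, 0.086, 0.001, 0.015, 0, 0, 0, 0.073, 0.067, 0.001, 0.015])

```text
clock: 8.8
position: [0.6141, -0.1563, 0.2673]
ee_rot: [0.706, 0.708, 0.002, 0.002]
ft_force: [2.3, -3.7, 14.8]
grip_width: 0.27
grasp_force: 32.7
```

```bash
sed -i 's/^AX=.*/AX=np.array([.5972,-.209])/' h.py; python3 wd.py .1 8 plate_top
python3 - <<'E'
from h import *
p=shot("wrist"); save(p,"w3.png")
E
```

```text
[ 0.6141 -0.1563  0.2673] 0.022979478211958417 32.7311235666275 [ 2.3447 -3.7121 14.7878] a 1.2605102304882094 r 0.05538509374858681
8 rows
0,0,0,0.001,-0.005,0,0.015, 0,0,0,0.002,-0.011,0,0.015, 0,0,0,0.002,-0.016,0,0.015, 0,0,0,0.002,-0.022,0,0.015, 0,0,0,0.001,-0.027,0,0.015, 0,0,0,0,-0.033,0,0.015, 0,0,0,-0.002,-0.038,0,0.015, 0,0,0,-0.004,-0.043,0,0.015
plate_top [ 0.6025 -0.0616  0.0724] 0.62
```

View pics/w3.png

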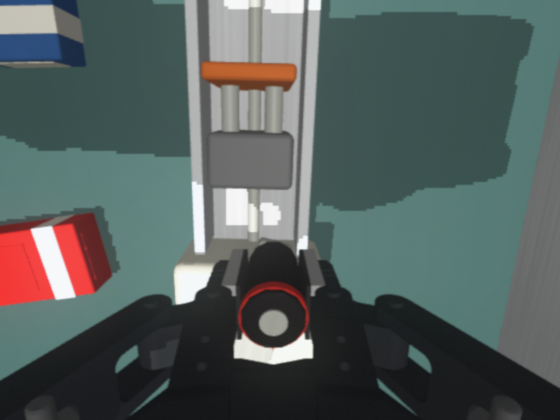

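The orange plate at (249,73) is now about 97 mm from the stop, so there are some 10 mm left to wind.

Call:
move_arm(plan=[0, 0, 0, 0.002, -0.011, 0, 0.015, 0, 0, 0, 0.002, -0.022, 0, 0.015, 0, 0, 0, 0, -0.033, 0, 0.015, 0, 0, 0, -0.004, -0.043, 0, 0.015, 0, 0, 0, -0.01, -0.052, 0, 0.015, 0, 0, 0, -0.018, -0.06, 0, 0.015, 0, 0, 0, -0.018, -0.06, 0, 0.015, 0, 0, 0, -0.018, -0.06, 0, 0.015])

```text
clock: 9.95
position: [0.5534, -0.1767, 0.2672]
ee_rot: [0.707, 0.707, 0.001, 0.002]
ft_force: [-2.1, -1.3, 16.1]
grip_width: 0.27
grasp_force: 33.2
```

```bash
python3 wd.py .1 8 plate_top
python3 - <<'E'
from h import *
p=shot("top")
for l in ["plate_top","stop_foot"]:
  for d in manip.tip_of(p,l)[:2]: print(l,w(p,d["position"]),d["conf"])
E
```

```text
[ 0.5534 -0.1767  0.2672] 0.022985967221213603 33.178900480270386 [-2.0693 -1.2852 16.0804] a 2.5058297471738546 r 0.05440221896992248
8 rows
0,0,0,-0.004,-0.004,0,0.015, 0,0,0,-0.009,-0.006,0,0.015, 0,0,0,-0.014,-0.008,0,0.015, 0,0,0,-0.019,-0.01,0,0.015, 0,0,0,-0.025,-0.011,0,0.015, 0,0,0,-0.03,-0.011,0,0.015, 0,0,0,-0.036,-0.011,0,0.015, 0,0,0,-0.041,-0.01,0,0.015
plate_top [ 0.6008 -0.0694  0.0706] 0.93
plate_top [ 0.6106 -0.0672  0.0745] 0.51
stop_foot [0.6018 0.0356 0.0157] 0.84
```

Call:
move_arm(plan=[0, 0, 0, -0.004, -0.004, 0, 0.015, 0, 0, 0, -0.009, -0.006, 0, 0.015, 0, 0, 0, -0.014, -0.008, 0, 0.015, 0, 0, 0, -0.019, -0.01, 0, 0.015, 0, 0, 0, -0.019, -0.01, 0, 0.015, 0, 0, 0, -0.019, -0.01, 0, 0.015])

```text
clock: 10.95
position: [0.5453, -0.1917, 0.2673]
ee_rot: [0.706, 0.708, 0.004, 0.002]
ft_force: [7.9, 10.3, 12.2]
grip_width: 0.274
grasp_force: 32.7
```

```bash
python3 wd.py .1 8 plate_top
```

```text
[ 0.5453 -0.1917  0.2673] 0.023289887883667787 32.71931827068329 [ 7.8616 10.3079 12.1889] a 2.8200539553525354 r 0.054655584523525126
8 rows
0,0,0,-0.005,-0.002,0,0.015, 0,0,0,-0.011,-0.003,0,0.015, 0,0,0,-0.016,-0.003,0,0.015, 0,0,0,-0.022,-0.003,0,0.015, 0,0,0,-0.027,-0.002,0,0.015, 0,0,0,-0.032,-0.001,0,0.015, 0,0,0,-0.038,0.001,0,0.015, 0,0,0,-0.043,0.003,0,0.015
```

Call:
move_arm(plan=[0, 0, 0, 0.003, 0, 0, 0.05, 0, 0, 0, 0.003, 0, 0, 0.085, 0, 0, 0, 0.003, 0, 0, 0.085, 0, 0, 0, 0.003, 0, -0.05, 0.085, 0, 0, 0, 0.003, 0, -0.11, 0.085, 0, 0, 0, 0.05, 0, -0.15, 0.085, 0, 0, 0, 0.105, -0.005, -0.17, 0.085, 0, 0, 0, 0.16, -0.01, -0.19, 0.085, 0, 0, 0, 0.21, -0.015, -0.19, 0.085, 0, 0, 0, 0.26, -0.015, -0.19, 0.085, 0, 0, 0, 0.29, -0.015, -0.19, 0.085, 0, 0, 0, 0.29, -0.015, -0.19, 0.085])

```text
clock: 12.55
position: [0.527, 0.0973, 0.4546]
ee_rot: [0.706, 0.709, 0.0, -0.0]
ft_force: [-0.6, -0.1, 0.0]
grip_width: 0.998
grasp_force: 0.0
```

```bash
cat > look.py <<'E'
from h import *
import sys
o=manip.get_obs(); print(o["position"],R.from_quat(o["ee_rot"]).as_rotvec(),o["joint_pos"])
p=shot("wrist"); save(p,sys.argv[1])
for l in ["rack","stop_foot","plate_top","crank_axis","sleeve_mid","box1_mid"]:
    for d in manip.tip_of(p,l)[:3]:
        X=w(p,d["position"]); print(l,X,px(p,X).round(),round(d["conf"],2))
for s in manip.silhouettes(p,"box1_mid"):
    m=s["pixels"].astype(np.uint8)
    c=cv2.findContours(m,cv2.RETR_EXTERNAL,cv2.CHAIN_APPROX_NONE)[0]; c=max(c,key=cv2.contourArea)
    q=np.array([onplane(p,u,v,.028)[:2] for u,v in c[:,0]],np.float32)
    r=cv2.minAreaRect(q*1000); rgb=p["color"][s["pixels"]].mean(0).round()
    print("sil",round(s["conf"],2),np.round(r[0],1),np.round(r[1],1),round(r[2],1),rgb,c[:,0].mean(0).round())
E
python3 look.py w4.png
```

```text
[0.527  0.0973 0.4546] [-2.2165 -2.2255 -0.0002] [ 0.409   0.1821 -0.7609  1.5871  0.126   1.4232 -0.3582]
rack [ 0.6008 -0.064   0.001 ] [325. 287.] 0.77
rack [0.7289 0.2422 0.0003] [448.  50.] 0.45
plate_top [ 0.6011 -0.073   0.0719] [334. 323.] 0.62
plate_top [0.4684 0.184  0.0133] [224. 101.] 0.27
box1_mid [ 0.4351 -0.1914  0.0188] [209. 372.] 0.73
box1_mid [ 0.4629 -0.0012  0.0149] [224. 249.] 0.69
sil 0.89 [ 433.8 -161.3] [106.8  42.1] 8.3 [121.  38.  36.] [206. 355.]
sil 0.75 [465.   3.] [ 54.  116.2] 1.1 [140. 162. 188.] [225. 249.]
sil 0.58 [558.4 280.9] [15.8  8.4] 0.3 [105.  32.  30.] [305.   3.]
sil 0.57 [606.3 -89.1] [52.2 48.8] 3.5 [118.  68.  42.] [331. 314.]
sil 0.54 [ 245.6 -253.1] [40.8 31.3] 0.3 [100.  21.  20.] [ 84. 413.]
sil 0.42 [601.2 -62.1] [ 84.3 237.6] 0.4 [147. 143. 139.] [330. 289.]
```

View pics/w4.png

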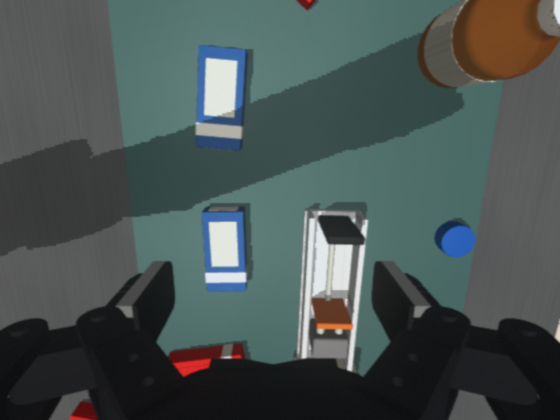

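Blue box A is centred near (225,250) and box B near (221,97). The end stop's top is at (340,230), the plate at (332,313), and the rails run from (306,212)/(366,217) downward. The room between them is clear.

Run:
```python
from h import *
p=shot("wrist"); im=p["color"].astype(int)
hsv=cv2.cvtColor(p["color"],cv2.COLOR_RGB2HSV)
cv2.imwrite("pics/c1.png",cv2.resize(cv2.cvtColor(p["color"][195:375,185:385],cv2.COLOR_RGB2BGR),None,fx=3,fy=3,interpolation=cv2.INTER_CUBIC))
for n,c in dict(A=[(204,212),(244,210),(246,290),(206,292)],B=[(199,45),(245,48),(242,149),(197,147)]).items():
    q=np.array([onplane(p,u,v,.028)[:2] for u,v in c]); print(n,q.mean(0),cv2.minAreaRect((q*1000).astype(np.float32)))
for u,v in [(306,210),(366,215),(299,355),(352,368)]: print(u,v,onplane(p,u,v,.045))
q=shot("top")
for d in manip.tip_of(q,"box1_mid"): print(w(q,d["position"]),d["conf"])
```

```text
A [ 0.4657 -0.0035] ((464.7847900390625, -3.581401824951172), (52.97749710083008, 112.55718231201172), 0.018802357837557793)
B [0.4681 0.1825] ((467.35736083984375, 182.4898681640625), (109.39643096923828, 52.70335388183594), 86.82783508300781)
306 210 [0.5659 0.0574 0.045 ]
366 215 [0.6371 0.0512 0.045 ]
299 355 [ 0.5618 -0.1444  0.045 ]
352 368 [ 0.6341 -0.1652  0.045 ]
[ 0.4673 -0.0011  0.01  ] 0.75
[ 0.2411 -0.3213  0.0145] 0.73
[ 0.4314 -0.1919  0.0136] 0.72
[0.7656 0.0121 0.0016] 0.57
```

View pics/c1.png

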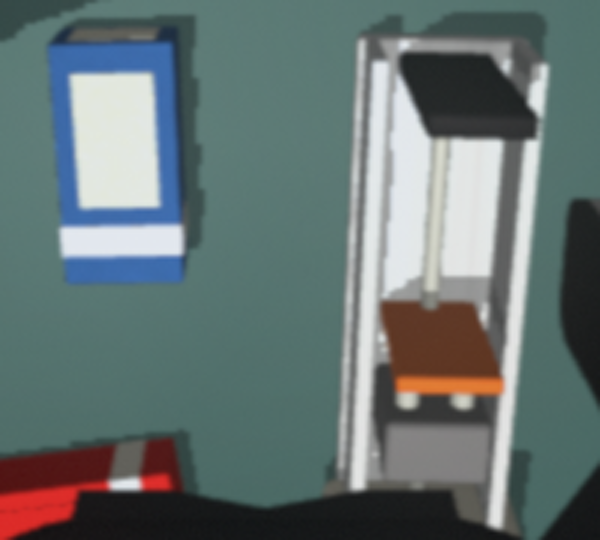

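Run:
```python
from h import *
r=tilt(np.pi/4,0.0); plan([(tcp((.466,.029,.11),r),r,.085,10)])
```

```text
10 rows
0,-0.079,0,0.004,-0.006,0.024,0.085, 0,-0.157,0,0.009,-0.012,0.047,0.085, 0,-0.236,0,0.013,-0.018,0.071,0.085, 0,-0.314,0,0.018,-0.025,0.094,0.085, 0,-0.393,0,0.022,-0.031,0.118,0.085, 0,-0.471,0,0.026,-0.037,0.141,0.085, 0,-0.55,0,0.031,-0.043,0.165,0.085, 0,-0.628,-0,0.035,-0.049,0.188,0.085, 0,-0.707,-0,0.04,-0.055,0.212,0.085, 0,-0.785,-0.001,0.044,-0.062,0.235,0.085
```

Call:
move_arm(plan=[0, -0.079, 0, 0.004, -0.006, 0.024, 0.085, 0, -0.157, 0, 0.009, -0.012, 0.047, 0.085, 0, -0.236, 0, 0.013, -0.018, 0.071, 0.085, 0, -0.314, 0, 0.018, -0.025, 0.094, 0.085, 0, -0.393, 0, 0.022, -0.031, 0.118, 0.085, 0, -0.471, 0, 0.026, -0.037, 0.141, 0.085, 0, -0.55, 0, 0.031, -0.043, 0.165, 0.085, 0, -0.628, 0, 0.035, -0.049, 0.188, 0.085, 0, -0.707, 0, 0.04, -0.055, 0.212, 0.085, 0, -0.785, 0, 0.044, -0.062, 0.235, 0.085, 0, -0.785, 0, 0.044, -0.062, 0.235, 0.085])

```text
clock: 14.48
position: [0.4648, 0.1394, 0.2181]
ee_rot: [0.652, 0.654, -0.272, 0.27]
ft_force: [-0.1, 0.0, 0.2]
grip_width: 1.001
grasp_force: 0.0
```

```bash
python3 look.py w5.png
python3 - <<'E'
from h import *
r=tilt(np.pi/4,0.0); plan([(tcp((.466,.029,.019),r),r,.085,5)])
E
```

```text
[0.4648 0.1394 0.2181] [ 1.7579  1.7638 -0.7321] [-0.0264  0.4878 -0.6677  1.8973  0.8472  1.5488 -1.0534]
rack [ 0.602  -0.0651  0.0012] [441. 193.] 0.86
stop_foot [0.604  0.0357 0.0056] [526. 102.] 0.62
plate_top [ 0.5986 -0.0721  0.0703] [455. 277.] 0.89
crank_axis [ 0.5541 -0.3767  0.0024] [328. 296.] 0.37
sleeve_mid [ 0.5479 -0.1914  0.1115] [357. 355.] 0.78
box1_mid [ 0.4327 -0.1937  0.0165] [245. 264.] 0.97
box1_mid [ 0.4336 -0.0128  0.0151] [228. 167.] 0.9
box1_mid [ 0.2393 -0.3171  0.0174] [118. 294.] 0.85
sil 0.8 [ 428.9 -158.6] [113.6 112.1] 6.9 [157.  59.  56.] [243. 260.]
sil 0.63 [ 247.2 -253.1] [173.3  38.3] 55.9 [138.  49.  47.] [110. 283.]
5 rows
0,0,0,0.013,0,0.013,0.085, 0,-0,-0.001,0.026,0,0.026,0.085, 0,-0.001,-0.001,0.039,0,0.039,0.085, 0,-0.001,-0.001,0.052,0,0.052,0.085, 0,-0.001,-0.002,0.065,0,0.065,0.085
```

View pics/w5.png

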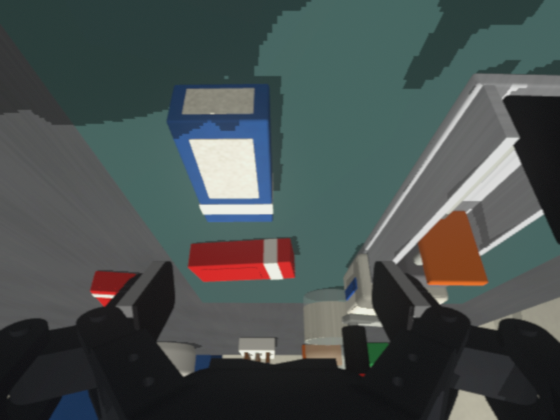

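Box A was knocked aside: its top face now has corners (169,123), (271,121), (273,220) and (201,220), so I need to locate it again.

Run:
```python
from h import *
p=shot("wrist")
hsv=cv2.cvtColor(p["color"],cv2.COLOR_RGB2HSV)
for u,v in [(169,123),(271,121),(273,220),(201,220)]: print(onplane(p,u,v,.028))
for u,v in [(178,85),(268,84)]: print(onplane(p,u,v,0))
q=shot("top")
for d in manip.tip_of(q,"box1_mid"): print(w(q,d["position"]),d["conf"])
q=shot("scene")
for d in manip.tip_of(q,"box1_mid"): print(w(q,d["position"]),d["conf"])
```

```text
[0.4122 0.0391 0.028 ]
[0.4646 0.0405 0.028 ]
[ 0.4657 -0.0677  0.028 ]
[ 0.4087 -0.0676  0.028 ]
[0.413  0.0395 0.    ]
[0.4629 0.0402 0.    ]
[ 0.2371 -0.3234  0.0149] 0.98
[ 0.4327 -0.189   0.0172] 0.88
[0.5849 0.3398 0.0154] 0.73
[ 0.439  -0.0111  0.0104] 0.57
[ 0.4301 -0.1859  0.012 ] 0.93
[0.5781 0.3407 0.0143] 0.82
[ 0.2417 -0.3194  0.016 ] 0.79
[ 0.4412 -0.0143  0.015 ] 0.68
```

Run:
```python
from h import *
r=tilt(np.pi/4,0.01); plan([(tcp((.438,.016,.065),r),r,.085,3),(tcp((.438,.016,.019),r),r,.085,3),(tcp((.438,.016,.019),r),r,.03,1)])
```

```text
7 rows
-0.002,0,-0.002,0.008,-0.01,0.014,0.085, -0.005,0,-0.005,0.015,-0.019,0.028,0.085, -0.007,-0,-0.007,0.023,-0.029,0.041,0.085, -0.007,-0,-0.007,0.033,-0.029,0.052,0.085, -0.007,-0,-0.007,0.044,-0.029,0.063,0.085, -0.007,-0,-0.007,0.055,-0.029,0.074,0.085, -0.007,-0,-0.007,0.055,-0.029,0.074,0.03
```

Call:
move_arm(plan=[0, 0, 0, 0.008, -0.01, 0.014, 0.085, -0.005, 0, -0.005, 0.015, -0.019, 0.028, 0.085, -0.007, 0, -0.007, 0.023, -0.029, 0.041, 0.085, -0.007, 0, -0.007, 0.033, -0.029, 0.052, 0.085, -0.007, 0, -0.007, 0.044, -0.029, 0.063, 0.085, -0.007, 0, -0.007, 0.055, -0.029, 0.074, 0.085, -0.007, 0, -0.007, 0.055, -0.029, 0.074, 0.04, -0.007, 0, -0.007, 0.055, -0.029, 0.074, 0.04, -0.007, 0, -0.007, 0.055, -0.029, 0.074, 0.04, -0.007, 0, -0.007, 0.055, -0.029, 0.074, 0.04], squeeze=50)

```text
clock: 16.38
position: [0.4367, 0.1255, 0.1288]
ee_rot: [0.65, 0.656, -0.269, 0.272]
ft_force: [0.3, -0.2, -1.4]
grip_width: 0.602
grasp_force: 51.9
```

Run:
```python
from h import *
o=manip.get_obs(); print(o["position"],R.from_quat(o["ee_rot"]).as_rotvec(),o["grip_width"]*.0854,o["grasp_force"],o["ft_force"])
p=shot("wrist"); save(p,"w6.png")
```

```text
[0.4367 0.1255 0.1288] [ 1.7506  1.7673 -0.7238] 0.0514346636098885 51.92142605781555 [ 0.2623 -0.1589 -1.402 ]
```

View pics/w6.png

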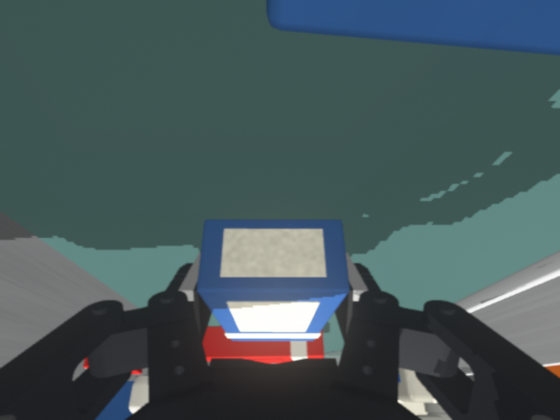

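Box A is gripped: the opening is 51 mm and its end face is at (200–350, 220–292).

```bash
cat >> h.py <<'E'
YAW=-.0185
def rackpt(y): # rack y (m) -> world xy
    yy=.0355-(.100-y); return np.array([.597+.0185*(yy+.209),yy])
def M(Rt,p): T=np.eye(4); T[:3,:3]=Rt.as_matrix(); T[:3,3]=p; return T
def place(rel,y,z,dx=0,extra=0): # tool pose for box centre at rack y, height z
    xy=rackpt(y); T=M(R.from_euler('z',YAW)*R.from_euler('x',np.pi/2+extra),[xy[0]+dx,xy[1],z])@rel
    return T[:3,3],R.from_matrix(T[:3,:3])
E
python3 - <<'E'
from h import *
p=shot("wrist"); a=onplane(p,275,220,0); b=onplane(p,274,291,.028); print(a,b)
T=T_tool(); yc=(a[1]+b[1])/2-.055; print(yc)
rel=np.linalg.inv(M(R.from_euler('z',.01),[T[0,3],yc,.014]))@T; np.save("relA.npy",rel)
q=T[:3,3]+[0,0,.13]
plan([(q,R.from_matrix(T[:3,:3]),.04,3)])
P,Rr=place(rel,.083,.17); print(P)
plan([(P,Rr,.04,11)],T=M(R.from_matrix(T[:3,:3]),q))
E
```

```text
[0.438  0.0399 0.    ] [0.4375 0.0418 0.028 ]
-0.014152542834855196
3 rows
0,0,0,-0.031,0,-0.031,0.04, 0,0,0,-0.061,0,-0.061,0.04, 0,0,0,-0.092,0,-0.092,0.04
[ 0.6005 -0.0963  0.3097]
11 rows
0,0.143,0.003,-0.018,0.015,0.011,0.04, 0,0.286,0.006,-0.035,0.029,0.022,0.04, 0,0.428,0.009,-0.053,0.044,0.033,0.04, 0,0.571,0.012,-0.071,0.059,0.044,0.04, 0,0.714,0.015,-0.088,0.073,0.055,0.04, 0,0.857,0.018,-0.106,0.088,0.067,0.04, 0.001,1,0.021,-0.123,0.103,0.078,0.04, 0.001,1.142,0.023,-0.141,0.118,0.089,0.04, 0.001,1.285,0.026,-0.159,0.132,0.1,0.04, 0.001,1.428,0.029,-0.176,0.147,0.111,0.04, 0.001,1.571,0.032,-0.194,0.162,0.122,0.04
```

Call:
move_arm(plan=[0, 0, 0, -0.031, 0, -0.031, 0.04, 0, 0, 0, -0.061, 0, -0.061, 0.04, 0, 0, 0, -0.092, 0, -0.092, 0.04, 0, 0, 0, -0.092, 0, -0.092, 0.04])

```text
clock: 16.98
position: [0.4372, 0.126, 0.2614]
ee_rot: [0.651, 0.656, -0.267, 0.273]
ft_force: [1.0, -0.3, -2.0]
grip_width: 0.601
grasp_force: 52.2
```

Call:
move_arm(plan=[0, 0.143, 0.003, -0.018, 0.015, 0.011, 0.04, 0, 0.286, 0.006, -0.035, 0.029, 0.022, 0.04, 0, 0.428, 0.009, -0.053, 0.044, 0.033, 0.04, 0, 0.571, 0.012, -0.071, 0.059, 0.044, 0.04, 0, 0.714, 0.015, -0.088, 0.073, 0.055, 0.04, 0, 0.857, 0.018, -0.106, 0.088, 0.067, 0.04, 0.001, 1, 0.021, -0.123, 0.103, 0.078, 0.04, 0.001, 1.142, 0.023, -0.141, 0.118, 0.089, 0.04, 0.001, 1.285, 0.026, -0.159, 0.132, 0.1, 0.04, 0.001, 1.428, 0.029, -0.176, 0.147, 0.111, 0.04, 0.001, 1.571, 0.032, -0.194, 0.162, 0.122, 0.04, 0.001, 1.571, 0.032, -0.194, 0.162, 0.122, 0.04])

```text
clock: 18.48
position: [0.601, -0.0997, 0.307]
ee_rot: [0.661, 0.644, 0.274, -0.27]
ft_force: [0.3, -0.7, -1.5]
grip_width: 0.599
grasp_force: 52.3
```

Run:
```python
from h import *
o=manip.get_obs(); print(o["position"],o["joint_pos"],o["grip_width"]*.0854,o["grasp_force"],o["ft_force"])
rel=np.load("relA.npy"); B=T_tool()@np.linalg.inv(rel); print(B)
p=shot("wrist"); s=shot("scene")
cv2.imwrite("pics/c2.png",cv2.cvtColor(np.hstack([p["color"][:,60:500],cv2.resize(s["color"][120:300,200:400],(360,324)) .repeat(1,0) if 0 else cv2.copyMakeBorder(cv2.resize(s["color"][130:310,220:400],(360,360)),0,60,0,0,cv2.BORDER_CONSTANT)]),cv2.COLOR_RGB2BGR))
```

```text
[ 0.601  -0.0997  0.307 ] [ 0.8819  0.6209 -0.8259  1.5531 -0.3577  1.261   0.2409] 0.05118862320090921 52.289305329322815 [ 0.271  -0.7368 -1.4832]
[[ 0.9997  0.004  -0.0236  0.6017]
 [-0.0236 -0.0028 -0.9997  0.0155]
 [-0.0041  1.     -0.0027  0.1676]
 [ 0.      0.      0.      1.    ]]
```

View pics/c2.png

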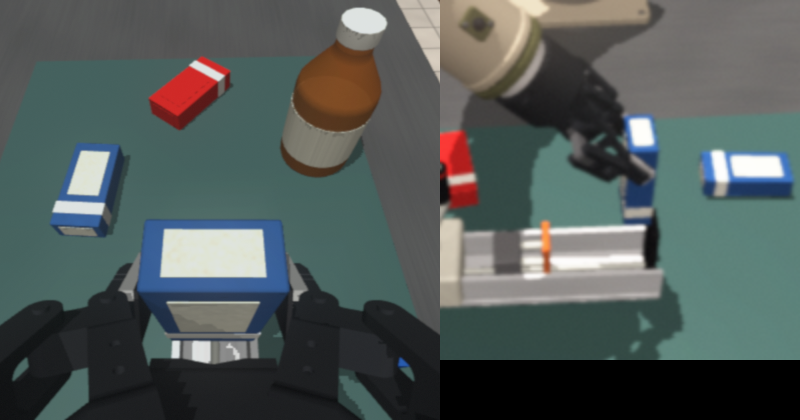

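Run:
```python
from h import *
im=cv2.cvtColor(cv2.imread("pics/w4.png"),cv2.COLOR_BGR2GRAY)
for v in (240,262,280,296): print(v,dict(zip(range(296,312),im[v,296:312])),"\n   ",dict(zip(range(350,372),im[v,350:372])))
```

```text
240 {296: np.uint8(113), 297: np.uint8(112), 298: np.uint8(112), 299: np.uint8(112), 300: np.uint8(111), 301: np.uint8(112), 302: np.uint8(126), 303: np.uint8(171), 304: np.uint8(198), 305: np.uint8(167), 306: np.uint8(119), 307: np.uint8(123), 308: np.uint8(179), 309: np.uint8(219), 310: np.uint8(229), 311: np.uint8(230)} 
    {350: np.uint8(54), 351: np.uint8(53), 352: np.uint8(54), 353: np.uint8(53), 354: np.uint8(53), 355: np.uint8(52), 356: np.uint8(52), 357: np.uint8(52), 358: np.uint8(52), 359: np.uint8(52), 360: np.uint8(51), 361: np.uint8(52), 362: np.uint8(51), 363: np.uint8(66), 364: np.uint8(101), 365: np.uint8(124), 366: np.uint8(119), 367: np.uint8(109), 368: np.uint8(106), 369: np.uint8(105), 370: np.uint8(105), 371: np.uint8(104)}
262 {296: np.uint8(110), 297: np.uint8(110), 298: np.uint8(111), 299: np.uint8(111), 300: np.uint8(110), 301: np.uint8(127), 302: np.uint8(172), 303: np.uint8(187), 304: np.uint8(152), 305: np.uint8(114), 306: np.uint8(134), 307: np.uint8(195), 308: np.uint8(226), 309: np.uint8(230), 310: np.uint8(229), 311: np.uint8(219)} 
    {350: np.uint
[... 1256 characters left out ...]
299: np.uint8(120), 300: np.uint8(165), 301: np.uint8(185), 302: np.uint8(155), 303: np.uint8(113), 304: np.uint8(131), 305: np.uint8(193), 306: np.uint8(224), 307: np.uint8(228), 308: np.uint8(226), 309: np.uint8(216), 310: np.uint8(185), 311: np.uint8(162)} 
    {350: np.uint8(88), 351: np.uint8(94), 352: np.uint8(96), 353: np.uint8(105), 354: np.uint8(144), 355: np.uint8(198), 356: np.uint8(224), 357: np.uint8(227), 358: np.uint8(220), 359: np.uint8(184), 360: np.uint8(134), 361: np.uint8(107), 362: np.uint8(102), 363: np.uint8(101), 364: np.uint8(101), 365: np.uint8(102), 366: np.uint8(102), 367: np.uint8(101), 368: np.uint8(102), 369: np.uint8(100), 370: np.uint8(94), 371: np.uint8(73)}
```

Run:
```python
from h import *
p=shot("wrist"); T=M(R.from_rotvec([-2.2165,-2.2255,-.0002]),[.527,.0973,.4546]); p["C"]=T@np.array(p["mount"])
for v,a,b in [(262,306.4,363.3),(280,305.3,361.3),(296,304.5,359.4)]:
    A,B=onplane(p,a,v,.045),onplane(p,b,v,.045); print(A,B,(A+B)/2)
```

```text
[ 0.5675 -0.0051  0.045 ] [ 0.6374 -0.0048  0.045 ] [ 0.6025 -0.0049  0.045 ]
[ 0.5669 -0.0295  0.045 ] [ 0.6367 -0.0291  0.045 ] [ 0.6018 -0.0293  0.045 ]
[ 0.5665 -0.0518  0.045 ] [ 0.636  -0.0515  0.045 ] [ 0.6013 -0.0516  0.045 ]
```

```bash
sed -i 's/^YAW=.*/YAW=-.0255/; s/\[.597+.0185\*(yy+.209),yy\]/[.5973+.0255*(yy+.209),yy]/' h.py
python3 - <<'E'
from h import *
rel=np.load("relA.npy"); s=[]
for z,n in [(.13,3),(.09,3),(.067,4)]:
    P,r=place(rel,.082,z); s.append((P,r,.04,n))
plan(s)
E
```

```text
10 rows
-0.003,0,0.002,-0.01,0,0.009,0.04, -0.005,0,0.003,-0.019,0.001,0.018,0.04, -0.008,0.001,0.005,-0.029,0.001,0.026,0.04, -0.008,0.001,0.005,-0.038,0.001,0.036,0.04, -0.008,0.001,0.005,-0.048,0.001,0.045,0.04, -0.008,0.001,0.005,-0.057,0.001,0.055,0.04, -0.008,0.001,0.005,-0.061,0.001,0.059,0.04, -0.008,0.001,0.005,-0.065,0.002,0.063,0.04, -0.008,0.001,0.005,-0.07,0.002,0.067,0.04, -0.008,0.001,0.005,-0.074,0.002,0.071,0.04
```

Call:
move_arm(plan=[-0.003, 0, 0.002, -0.01, 0, 0.009, 0.04, -0.005, 0, 0.003, -0.019, 0.001, 0.018, 0.04, -0.008, 0.001, 0.005, -0.029, 0.001, 0.026, 0.04, -0.008, 0.001, 0.005, -0.038, 0.001, 0.036, 0.04, -0.008, 0.001, 0.005, -0.048, 0.001, 0.045, 0.04, -0.008, 0.001, 0.005, -0.057, 0.001, 0.055, 0.04, -0.008, 0.001, 0.005, -0.061, 0.001, 0.059, 0.04, -0.008, 0.001, 0.005, -0.065, 0.002, 0.063, 0.04, -0.008, 0.001, 0.005, -0.07, 0.002, 0.067, 0.04, -0.008, 0.001, 0.005, -0.074, 0.002, 0.071, 0.04, -0.008, 0.001, 0.005, -0.074, 0.002, 0.071, 0.04])

```text
clock: 20.0
position: [0.6025, -0.0985, 0.2065]
ee_rot: [0.662, 0.644, 0.275, -0.267]
ft_force: [-0.2, 0.1, -0.4]
grip_width: 0.6
grasp_force: 52.3
```

Run:
```python
from h import *
o=manip.get_obs(); print(o["position"],o["grip_width"]*.0854,o["grasp_force"],o["ft_force"])
rel=np.load("relA.npy"); B=T_tool()@np.linalg.inv(rel); print(B[:3])
s=shot("scene"); t=shot("top")
cv2.imwrite("pics/c3.png",cv2.cvtColor(np.hstack([cv2.resize(x,(400,400),interpolation=cv2.INTER_CUBIC) for x in (s["color"][180:300,230:350],t["color"][110:230,230:350])]),cv2.COLOR_RGB2BGR))
```

```text
[ 0.6025 -0.0985  0.2065] 0.05126570228167988 52.286937832832336 [-0.2424  0.1386 -0.4413]
[[ 0.9996 -0.0008 -0.0274  0.6043]
 [-0.0275 -0.0014 -0.9996  0.0165]
 [ 0.0008  1.     -0.0014  0.0669]]
```

View pics/c3.png

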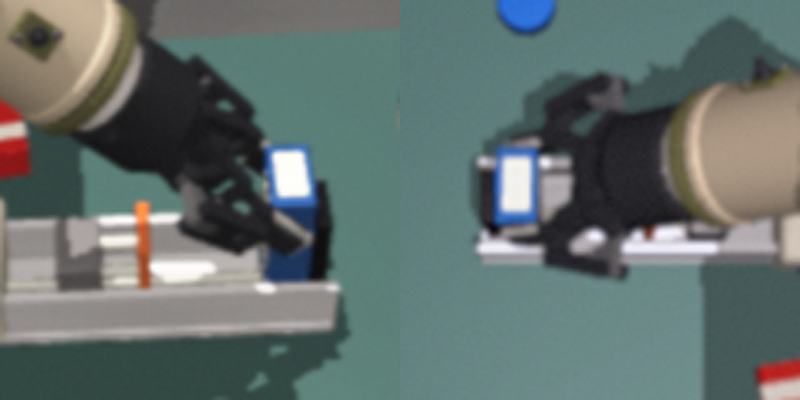

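Box A stands between the rails, close to the stop (left pane at (290,210)). I'll set it down and release it.

Call:
move_arm(plan=[0, 0, 0, -0.0015, 0, 0.0015, 0.04, 0, 0, 0, -0.0015, 0, 0.0015, 0.04, 0, 0, 0, -0.0015, 0, 0.0015, 0.058, 0, 0, 0, -0.0015, 0, 0.0015, 0.085, 0, 0, 0, -0.0015, 0, 0.0015, 0.085, 0, 0, 0, -0.0015, 0, 0.0015, 0.085, 0, 0, 0, -0.0015, 0, -0.02, 0.085, 0, 0, 0, -0.0015, 0, -0.05, 0.085, 0, 0, 0, -0.0015, 0, -0.09, 0.085, 0, 0, 0, -0.0015, 0, -0.12, 0.085, 0, 0, 0, -0.0015, 0, -0.12, 0.085])

```text
clock: 21.48
position: [0.6004, -0.1863, 0.2918]
ee_rot: [0.663, 0.644, 0.276, -0.265]
ft_force: [0.4, 0.0, -0.3]
grip_width: 0.995
grasp_force: 0.0
```

Run:
```python
from h import *
o=manip.get_obs(); print(o["position"],o["joint_pos"])
for n in ("wrist","scene","top"):
    p=shot(n)
    if n=="wrist": save(p,"w7.png")
    for d in manip.tip_of(p,"box1_mid")[:6]: print(n,w(p,d["position"]),d["conf"],px(p,w(p,d["position"])).round())
r=tilt(np.pi/4,0)
H=tcp((.468,.212,.12),r); v=tilt(0)
plan([((.53,.0,.36),v,.085,5),(H,r,.085,6)])
```

```text
[ 0.6004 -0.1863  0.2918] [ 0.9413  0.6867 -0.7733  1.469  -0.3124  1.3448  0.3213]
wrist [0.6054 0.0145 0.0658] 0.88 [271. 223.]
wrist [0.5832 0.3423 0.016 ] 0.87 [250.  39.]
scene [0.5783 0.3401 0.0133] 0.88 [446. 247.]
scene [0.6064 0.0191 0.0658] 0.76 [316. 249.]
scene [ 0.4308 -0.1867  0.0119] 0.75 [226. 214.]
scene [ 0.2441 -0.315   0.0174] 0.57 [181. 169.]
top [ 0.2385 -0.3224  0.0137] 0.9 [408. 318.]
top [ 0.4346 -0.1921  0.0138] 0.78 [352. 239.]
top [0.5849 0.3383 0.0159] 0.78 [140. 184.]
top [0.6095 0.0126 0.0595] 0.67 [268. 168.]
top [ 0.5482 -0.1905  0.113 ] 0.45 [356. 189.]
11 rows
0.002,-0.158,-0.005,0.036,-0.015,0.016,0.085, 0.004,-0.315,-0.01,0.071,-0.03,0.032,0.085, 0.006,-0.473,-0.015,0.107,-0.045,0.047,0.085, 0.008,-0.63,-0.02,0.142,-0.06,0.063,0.085, 0.011,-0.788,-0.025,0.178,-0.075,0.079,0.085, 0.009,-0.919,-0.026,0.2,-0.087,0.132,0.085, 0.007,-1.05,-0.027,0.222,-0.098,0.185,0.085, 0.006,-1.18,-0.028,0.244,-0.11,0.238,0.085, 0.004,-1.311,-0.028,0.267,-0.122,0.292,0.085, 0.002,-1.442,-0.029,0.289,-0.134,0.345,0.085, 0,-1.573,-0.03,0.311,-0.145,0.398,0.085
```

View pics/w7.png

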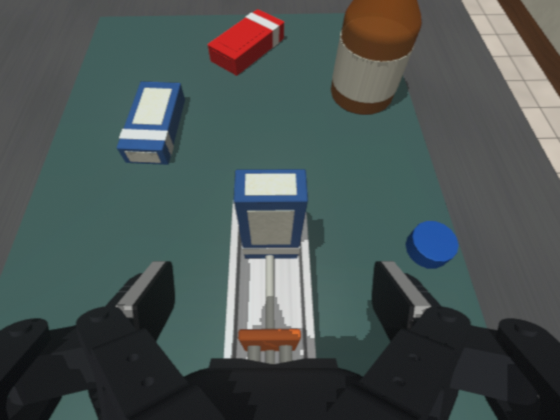

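Box A stands upright and centred at (270,210). Box B lies at (152,122).

Call:
move_arm(plan=[0.002, -0.158, -0.005, 0.036, -0.015, 0.016, 0.085, 0.004, -0.315, -0.01, 0.071, -0.03, 0.032, 0.085, 0.006, -0.473, -0.015, 0.107, -0.045, 0.047, 0.085, 0.008, -0.63, -0.02, 0.142, -0.06, 0.063, 0.085, 0.011, -0.788, -0.025, 0.178, -0.075, 0.079, 0.085, 0.009, -0.919, -0.026, 0.2, -0.087, 0.132, 0.085, 0.007, -1.05, -0.027, 0.222, -0.098, 0.185, 0.085, 0.006, -1.18, -0.028, 0.244, -0.11, 0.238, 0.085, 0.004, -1.311, -0.028, 0.267, -0.122, 0.292, 0.085, 0.002, -1.442, -0.029, 0.289, -0.134, 0.345, 0.085, 0, -1.573, -0.03, 0.311, -0.145, 0.398, 0.085, 0, -1.573, -0.03, 0.311, -0.145, 0.398, 0.085])

```text
clock: 23.28
position: [0.465, 0.3264, 0.2254]
ee_rot: [0.649, 0.657, -0.272, 0.27]
ft_force: [1.3, -0.5, 0.0]
grip_width: 0.993
grasp_force: 0.0
```

Run:
```python
from h import *
o=manip.get_obs(); print(o["position"],o["joint_pos"],R.from_quat(o["ee_rot"]).as_rotvec())
p=shot("wrist"); save(p,"w8.png")
for d in manip.tip_of(p,"box1_mid")[:3]: print(w(p,d["position"]),d["conf"],px(p,w(p,d["position"])).round())
hsv=cv2.cvtColor(p["color"],cv2.COLOR_RGB2HSV); m=cv2.inRange(hsv,(100,120,50),(125,255,255)); m=cv2.morphologyEx(m,cv2.MORPH_CLOSE,np.ones((41,41)))
for c in cv2.findContours(m,cv2.RETR_EXTERNAL,cv2.CHAIN_APPROX_SIMPLE)[0]:
    if cv2.contourArea(c)>3000: print(cv2.approxPolyDP(c,5,True)[:,0].tolist())
```

```text
[0.465  0.3264 0.2254] [-0.3258  0.698  -0.6969  1.5859  0.7909  1.7779 -1.2017] [ 1.7482  1.7702 -0.7337]
[ 0.4351 -0.1921  0.0185] 0.87 [252. 300.]
[ 0.241  -0.3195  0.0155] 0.37 [156. 314.]
[[237, 55], [235, 203], [299, 207], [337, 100], [333, 64]]
```

View pics/w8.png

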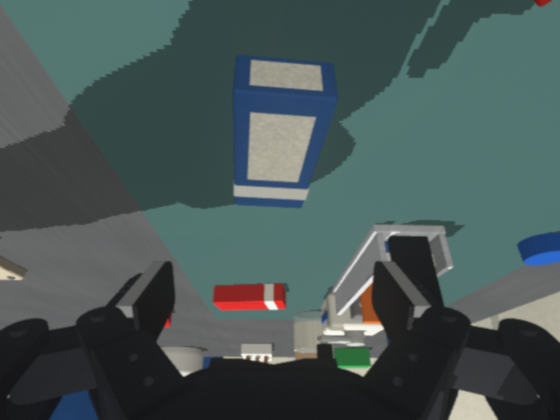

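Box B has its near end face at (237,55)–(337,100) and its far top corners at (235,203) and (299,207).

Run:
```python
from h import *
p=shot("wrist")
q=np.array([onplane(p,u,v,.028) for u,v in [(233,93),(337,100),(299,207),(235,203)]]); print(q)
e=np.array([onplane(p,u,v,0) for u,v in [(237,55),(333,64)]]); print(e)
d=(q[0]+q[1]-q[2]-q[3])/2; yaw=-np.arctan2(d[0],d[1]); u=d[:2]/np.hypot(*d[:2])
c=((q[0]+q[1])/4+(e[0]+e[1])/4)[:2]-u*.055; print("c",c,q.mean(0),"yaw",yaw,np.hypot(*d[:2]))
g=c+u*.03; r=tilt(np.pi/4,yaw)
plan([(tcp((*g,.065),r),r,.085,4),(tcp((*g,.019),r),r,.085,3)])
```

```text
[[0.4482 0.2339 0.028 ]
 [0.5003 0.2297 0.028 ]
 [0.4888 0.1211 0.028 ]
 [0.4389 0.127  0.028 ]]
[[0.4487 0.2348 0.    ]
 [0.5008 0.2295 0.    ]]
c [0.4692 0.1772] [0.4691 0.1779 0.028 ] yaw -0.09658837423981227 0.10822277132673921
7 rows
0.017,0,0.017,0.009,0.003,0.01,0.085, 0.034,0,0.033,0.018,0.007,0.021,0.085, 0.051,0,0.05,0.027,0.01,0.031,0.085, 0.068,0.001,0.067,0.036,0.013,0.042,0.085, 0.068,0.001,0.067,0.047,0.013,0.053,0.085, 0.068,0.001,0.067,0.058,0.013,0.064,0.085, 0.068,0.001,0.067,0.068,0.013,0.074,0.085
```

Call:
move_arm(plan=[0.017, 0, 0.017, 0.009, 0.003, 0.01, 0.085, 0.034, 0, 0.033, 0.018, 0.007, 0.021, 0.085, 0.051, 0, 0.05, 0.027, 0.01, 0.031, 0.085, 0.068, 0.001, 0.067, 0.036, 0.013, 0.042, 0.085, 0.068, 0.001, 0.067, 0.047, 0.013, 0.053, 0.085, 0.068, 0.001, 0.067, 0.058, 0.013, 0.064, 0.085, 0.068, 0.001, 0.067, 0.068, 0.013, 0.074, 0.085, 0.068, 0.001, 0.067, 0.068, 0.013, 0.074, 0.04, 0.068, 0.001, 0.067, 0.068, 0.013, 0.074, 0.04, 0.068, 0.001, 0.067, 0.068, 0.013, 0.074, 0.04, 0.068, 0.001, 0.067, 0.068, 0.013, 0.074, 0.04])

```text
clock: 24.8
position: [0.4826, 0.3167, 0.1299]
ee_rot: [0.684, 0.621, -0.283, 0.257]
ft_force: [0.2, 1.5, 1.0]
grip_width: 0.602
grasp_force: 52.2
```

Run:
```python
from h import *
o=manip.get_obs(); print(o["position"],o["grip_width"]*.0854,o["grasp_force"],o["ft_force"])
p=shot("wrist"); save(p,"w9.png")
T=T_tool()
hsv=cv2.cvtColor(p["color"],cv2.COLOR_RGB2HSV); m=cv2.inRange(hsv,(100,120,50),(125,255,255)); m=cv2.morphologyEx(m,cv2.MORPH_CLOSE,np.ones((41,41)))
for c in cv2.findContours(m,cv2.RETR_EXTERNAL,cv2.CHAIN_APPROX_SIMPLE)[0]:
    if cv2.contourArea(c)>3000: print(cv2.approxPolyDP(c,4,True)[:,0].tolist())
x=T[:3,1]; yaw=np.arctan2(x[1],x[0]); print("tool yaw",yaw)
for u,v,z in [(275,220,0),(275,291,.028)]: print(onplane(p,u,v,z))
# column profile at u=275
print(p["color"][205:235:2,215].tolist());
```

```text
[0.4826 0.3167 0.1299] 0.05139919084647975 52.233771085739136 [0.2386 1.5079 0.9668]
[[204, 212], [196, 285], [230, 336], [312, 337], [350, 286], [343, 213]]
tool yaw -0.09643721574374543
[0.4746 0.2294 0.    ]
[0.4745 0.2296 0.028 ]
[[66, 90, 87], [67, 91, 88], [66, 90, 87], [55, 81, 98], [48, 78, 118], [47, 78, 119], [47, 77, 118], [48, 78, 119], [48, 78, 119], [48, 78, 120], [50, 79, 121], [49, 78, 120], [51, 79, 121], [50, 79, 121], [51, 79, 121]]
```

Run:
```python
from h import *
p=shot("wrist"); a=onplane(p,274,212.5,0); b=onplane(p,274,285.5,.028); print(a,b)
T=T_tool(); yaw=-.0964; u=np.array([-np.sin(yaw),np.cos(yaw)])
e=(a+b)[:2]/2; c=e-u*.055; c=c+0
print("c",c)
rel=np.linalg.inv(M(R.from_euler('z',yaw),[*c,.014]))@T; np.save("relB.npy",rel); print(rel)
Rt=R.from_matrix(T[:3,:3]); q=T[:3,3]+[0,0,.22]
plan([(q,Rt,.04,4)])
P,Rr=place(rel,.044,.24,dx=.001); print(P)
plan([(P,Rr,.04,12)],T=M(Rt,q))
print(np.load("relA.npy"))
```

```text
[0.4747 0.2355 0.    ] [0.4747 0.2361 0.028 ]
c [0.4694 0.1811]
[[ 0.001   1.      0.0009  0.    ]
 [ 0.7077 -0.0001 -0.7065  0.1363]
 [-0.7065  0.0013 -0.7077  0.1158]
 [ 0.      0.      0.      1.    ]]
4 rows
0,0,0,-0.039,0,-0.039,0.04, 0,0,0,-0.078,0,-0.078,0.04, 0,0,0,-0.117,0,-0.117,0.04, 0,0,0,-0.155,0,-0.156,0.04
[ 0.6002 -0.1363  0.3763]
12 rows
0,0.131,-0.006,-0.027,0.013,0.024,0.04, 0,0.262,-0.013,-0.055,0.027,0.049,0.04, 0,0.393,-0.019,-0.082,0.04,0.073,0.04, 0.001,0.523,-0.026,-0.11,0.054,0.097,0.04, 0.001,0.654,-0.032,-0.137,0.067,0.122,0.04, 0.001,0.785,-0.039,-0.165,0.08,0.146,0.04, 0.001,0.916,-0.045,-0.192,0.094,0.17,0.04, 0.001,1.047,-0.052,-0.22,0.107,0.195,0.04, 0.001,1.178,-0.058,-0.247,0.121,0.219,0.04, 0.001,1.308,-0.064,-0.275,0.134,0.243,0.04, 0.001,1.439,-0.071,-0.302,0.147,0.268,0.04, 0.002,1.57,-0.077,-0.33,0.161,0.292,0.04
[[ 0.0005  1.      0.0004  0.0014]
 [ 0.7074 -0.0001 -0.7068  0.1397]
 [-0.7068  0.0006 -0.7074  0.1148]
 [ 0.      0.      0.      1.    ]]
```

Call:
move_arm(plan=[0, 0, 0, -0.039, 0, -0.039, 0.04, 0, 0, 0, -0.078, 0, -0.078, 0.04, 0, 0, 0, -0.117, 0, -0.117, 0.04, 0, 0, 0, -0.155, 0, -0.156, 0.04, 0, 0, 0, -0.155, 0, -0.156, 0.04])

```text
clock: 25.52
position: [0.4825, 0.3177, 0.3534]
ee_rot: [0.686, 0.621, -0.28, 0.258]
ft_force: [-0.7, 0.3, -1.6]
grip_width: 0.598
grasp_force: 52.3
```

Call:
move_arm(plan=[0, 0.131, -0.006, -0.027, 0.013, 0.024, 0.04, 0, 0.262, -0.013, -0.055, 0.027, 0.049, 0.04, 0, 0.393, -0.019, -0.082, 0.04, 0.073, 0.04, 0.001, 0.523, -0.026, -0.11, 0.054, 0.097, 0.04, 0.001, 0.654, -0.032, -0.137, 0.067, 0.122, 0.04, 0.001, 0.785, -0.039, -0.165, 0.08, 0.146, 0.04, 0.001, 0.916, -0.045, -0.192, 0.094, 0.17, 0.04, 0.001, 1.047, -0.052, -0.22, 0.107, 0.195, 0.04, 0.001, 1.178, -0.058, -0.247, 0.121, 0.219, 0.04, 0.001, 1.308, -0.064, -0.275, 0.134, 0.243, 0.04, 0.001, 1.439, -0.071, -0.302, 0.147, 0.268, 0.04, 0.002, 1.57, -0.077, -0.33, 0.161, 0.292, 0.04])

```text
clock: 27.02
position: [0.6, -0.1378, 0.3748]
ee_rot: [0.662, 0.643, 0.275, -0.269]
ft_force: [1.2, 0.5, 0.1]
grip_width: 0.601
grasp_force: 52.3
```

```bash
cat > dn.py <<'E'
from h import *
o=manip.get_obs(); print(o["position"],o["grip_width"]*.0854,o["grasp_force"],o["ft_force"])
rel=np.load("relB.npy"); B=T_tool()@np.linalg.inv(rel); print(B[:3])
p=shot("wrist"); hsv=cv2.cvtColor(p["color"],cv2.COLOR_RGB2HSV); m=cv2.inRange(hsv,(100,120,40),(125,255,255)); m=cv2.morphologyEx(m,cv2.MORPH_CLOSE,np.ones((41,41)))
for c in cv2.findContours(m,cv2.RETR_EXTERNAL,cv2.CHAIN_APPROX_SIMPLE)[0]:
    if cv2.contourArea(c)>3000: print(cv2.approxPolyDP(c,4,True)[:,0].tolist())
t=shot("top")
for pp in (p,t):
  for d in manip.tip_of(pp,"box1_mid")[:6]: print(w(pp,d["position"]),d["conf"])
s=[]
for z,n in [(.16,3),(.10,3),(.067,4)]:
    P,r=place(rel,.044,z,dx=.0015); s.append((P,r,.04,n))
plan(s)
E
python3 dn.py
```

```text
[ 0.6    -0.1378  0.3748] 0.05129643634586349 52.263017892837524 [1.2375 0.5202 0.0872]
[[ 0.9996  0.0023 -0.0269  0.6028]
 [-0.0269 -0.0038 -0.9996 -0.0215]
 [-0.0024  1.     -0.0038  0.2389]]
[[204, 212], [196, 284], [231, 336], [238, 336], [238, 293], [306, 293], [307, 328], [313, 337], [313, 329], [322, 325], [351, 284], [343, 214]]
[0.5828 0.3426 0.0151] 0.97
[ 0.4314 -0.1904  0.0125] 0.86
[ 0.2404 -0.3232  0.0162] 0.81
[0.5829 0.3388 0.0146] 0.69
[0.6087 0.0172 0.0613] 0.65
10 rows
0,0,-0.002,-0.018,0,0.019,0.04, -0.001,0,-0.003,-0.036,0.001,0.037,0.04, -0.001,0,-0.005,-0.054,0.001,0.056,0.04, -0.001,0,-0.005,-0.068,0.001,0.07,0.04, -0.001,0,-0.005,-0.083,0.001,0.084,0.04, -0.001,0,-0.005,-0.097,0.001,0.098,0.04, -0.001,0,-0.005,-0.103,0.001,0.104,0.04, -0.001,0,-0.005,-0.108,0.001,0.11,0.04, -0.001,0,-0.005,-0.114,0.001,0.116,0.04, -0.001,0,-0.005,-0.12,0.001,0.121,0.04
```

Call:
move_arm(plan=[0, 0, -0.002, -0.018, 0, 0.019, 0.04, -0.001, 0, -0.003, -0.036, 0.001, 0.037, 0.04, -0.001, 0, -0.005, -0.054, 0.001, 0.056, 0.04, -0.001, 0, -0.005, -0.068, 0.001, 0.07, 0.04, -0.001, 0, -0.005, -0.083, 0.001, 0.084, 0.04, -0.001, 0, -0.005, -0.097, 0.001, 0.098, 0.04, -0.001, 0, -0.005, -0.103, 0.001, 0.104, 0.04, -0.001, 0, -0.005, -0.108, 0.001, 0.11, 0.04, -0.001, 0, -0.005, -0.114, 0.001, 0.116, 0.04, -0.001, 0, -0.005, -0.12, 0.001, 0.121, 0.04, -0.001, 0, -0.005, -0.12, 0.001, 0.121, 0.04])

```text
clock: 28.6
position: [0.6008, -0.1356, 0.205]
ee_rot: [0.661, 0.645, 0.275, -0.267]
ft_force: [1.2, 0.1, -1.1]
grip_width: 0.6
grasp_force: 52.3
```

```bash
python3 dn.py | head -9
```

```text
[ 0.6008 -0.1356  0.205 ] 0.05119905792812485 52.346946001052856 [ 1.1608  0.0916 -1.1042]
[[ 0.9997 -0.0023 -0.0233  0.6038]
 [-0.0233  0.0005 -0.9997 -0.0199]
 [ 0.0024  1.      0.0005  0.0686]]
[[466, 251], [464, 262], [473, 282], [497, 297], [559, 285], [559, 249], [539, 249], [522, 233], [495, 229]]
[[216, 145], [210, 210], [202, 217], [199, 291], [226, 328], [237, 328], [238, 293], [306, 293], [307, 328], [318, 328], [350, 284], [333, 146]]
[0.585  0.3369 0.0159] 0.8
[0.6099 0.0167 0.061 ] 0.74
[ 0.4326 -0.1911  0.0141] 0.71
```

Call:
move_arm(plan=[0, 0, 0, -0.0025, 0, 0.0025, 0.04, 0, 0, 0, -0.0025, 0, 0.0025, 0.04, 0, 0, 0, -0.0025, 0, 0.0025, 0.058, 0, 0, 0, -0.0025, 0, 0.0025, 0.085, 0, 0, 0, -0.0025, 0, 0.0025, 0.085, 0, 0, 0, -0.0025, 0, 0.0025, 0.085, 0, 0, 0, -0.0025, 0, -0.02, 0.085, 0, 0, 0, -0.0025, 0, -0.05, 0.085, 0, 0, 0, -0.0025, 0, -0.09, 0.085, 0, 0, 0, -0.0025, 0, -0.12, 0.085, 0, 0, 0, -0.0025, 0, -0.15, 0.085, 0, 0, 0, -0.0025, 0, -0.15, 0.085])

```text
clock: 30.3
position: [0.5982, -0.245, 0.3111]
ee_rot: [0.662, 0.645, 0.275, -0.265]
ft_force: [-0.1, -0.1, -0.0]
grip_width: 0.993
grasp_force: 0.0
```

Run:
```python
from h import *
o=manip.get_obs(); print(o["position"],o["ft_force"])
p=shot("wrist"); save(p,"w10.png")
for d in manip.tip_of(p,"box1_mid")[:4]: print(w(p,d["position"]),d["conf"],px(p,w(p,d["position"])).round())
for l in ("sleeve_mid","plate_top"):
  for n in ("wrist","scene","top"):
    p=shot(n)
    for d in manip.tip_of(p,l)[:1]: print(l,n,w(p,d["position"]),d["conf"])
print(AX+.055*np.array([np.cos(2.8),np.sin(2.8)]))
v=tilt(0); plan([((.5452,-.1905,.36),v,.085,8)])
```

```text
[ 0.5982 -0.245   0.3111] [-0.0818 -0.081  -0.0036]
[0.587  0.3415 0.0173] 0.73 [256.  27.]
sleeve_mid scene [ 0.5479 -0.188   0.107 ] 0.64
sleeve_mid top [ 0.5497 -0.1916  0.1156] 0.36
plate_top wrist [ 0.5978 -0.0718  0.072 ] 0.79
plate_top scene [ 0.599  -0.0693  0.0725] 0.39
plate_top top [ 0.6009 -0.0216  0.0669] 0.45
[ 0.5454 -0.1906]
8 rows
0.002,-0.098,-0.003,0.009,-0.007,0,0.085, 0.003,-0.196,-0.006,0.018,-0.013,0,0.085, 0.005,-0.295,-0.008,0.027,-0.02,0,0.085, 0.006,-0.393,-0.011,0.036,-0.027,0,0.085, 0.008,-0.491,-0.014,0.045,-0.034,0,0.085, 0.009,-0.589,-0.017,0.054,-0.04,0.001,0.085, 0.011,-0.687,-0.019,0.063,-0.047,0.001,0.085, 0.012,-0.786,-0.022,0.072,-0.054,0.001,0.085
```

View pics/w10.png

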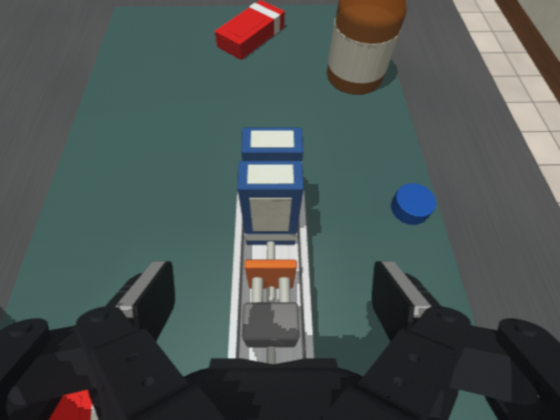

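Both boxes stand upright in the store, at (271,145) and (271,200), and the plate at (270,272) is clear of them. Back to the crank.

Call:
move_arm(plan=[0.002, -0.098, -0.003, 0.009, -0.007, 0, 0.085, 0.003, -0.196, -0.006, 0.018, -0.013, 0, 0.085, 0.005, -0.295, -0.008, 0.027, -0.02, 0, 0.085, 0.006, -0.393, -0.011, 0.036, -0.027, 0, 0.085, 0.008, -0.491, -0.014, 0.045, -0.034, 0, 0.085, 0.009, -0.589, -0.017, 0.054, -0.04, 0.001, 0.085, 0.011, -0.687, -0.019, 0.063, -0.047, 0.001, 0.085, 0.012, -0.786, -0.022, 0.072, -0.054, 0.001, 0.085, 0.012, -0.786, -0.022, 0.072, -0.054, 0.001, 0.085])

```text
clock: 32.12
position: [0.5453, -0.1888, 0.3608]
ee_rot: [0.706, 0.708, 0.0, 0.001]
ft_force: [0.8, -0.8, 0.5]
grip_width: 0.999
grasp_force: 0.0
```

Run:
```python
from h import *
T=T_tool(); print(T)
p=shot("wrist")
for l in ("sleeve_mid","crank_axis"):
    for d in manip.tip_of(p,l)[:1]: print(l,w(p,d["position"]),d["conf"])
v=tilt(0); plan([((.5457,-.1908,.268),v,.085,4)])
```

```text
[[-0.0023  1.      0.0016  0.5453]
 [ 1.      0.0023 -0.001  -0.1888]
 [-0.001   0.0016 -1.      0.3608]
 [ 0.      0.      0.      1.    ]]
sleeve_mid [ 0.5468 -0.1911  0.1097] 0.86
crank_axis [ 0.598  -0.2063  0.1101] 0.95
4 rows
0,-0,0,0,0,0.023,0.085, 0,-0.001,-0,0,0,0.046,0.085, 0,-0.001,-0.001,0,0,0.069,0.085, 0,-0.002,-0.001,0,0.001,0.092,0.085
```

Call:
move_arm(plan=[0, 0, 0, -0.001, 0.001, 0.023, 0.085, 0, -0.001, 0, -0.002, 0.001, 0.046, 0.085, 0, -0.001, 0, -0.002, 0.001, 0.069, 0.085, 0, -0.002, 0, -0.002, 0.001, 0.092, 0.085, 0, -0.002, 0, -0.002, 0.001, 0.092, 0.015, 0, -0.002, 0, -0.002, 0.001, 0.092, 0.015, 0, -0.002, 0, -0.002, 0.001, 0.092, 0.015, 0, -0.002, 0, -0.002, 0.001, 0.092, 0.015, 0, -0.002, 0, -0.002, 0.001, 0.092, 0.015], squeeze=30)

```text
clock: 33.4
position: [0.5466, -0.1925, 0.2689]
ee_rot: [0.707, 0.707, -0.0, 0.002]
ft_force: [0.5, -0.7, 6.1]
grip_width: 0.271
grasp_force: 30.4
```

```bash
python3 wd.py -.35 12
```

```text
[ 0.5466 -0.1925  0.2689] 0.023035936210077795 30.35710573196411 [ 0.5499 -0.6848  6.05  ] a 2.8255663033977476 r 0.053211302303466185
12 rows
0,0,0,0.017,0.007,0.002,0.015, 0,0,0,0.03,0.022,0.002,0.015, 0,0,0,0.037,0.039,0.002,0.015, 0,0,0,0.038,0.059,0.002,0.015, 0,0,0,0.032,0.077,0.002,0.015, 0,0,0,0.02,0.092,0.002,0.015, 0,0,0,0.004,0.102,0.002,0.015, 0,0,0,-0.015,0.106,0.002,0.015, 0,0,0,-0.034,0.103,0.002,0.015, 0,0,0,-0.051,0.094,0.002,0.015, 0,0,0,-0.064,0.079,0.002,0.015, 0,0,0,-0.07,0.061,0.002,0.015
```

Call:
move_arm(plan=[0, 0, 0, 0.008, 0.003, 0.001, 0.015, 0, 0, 0, 0.017, 0.007, 0.001, 0.015, 0, 0, 0, 0.03, 0.022, 0.001, 0.015, 0, 0, 0, 0.037, 0.039, 0.001, 0.015, 0, 0, 0, 0.038, 0.059, 0.001, 0.015, 0, 0, 0, 0.032, 0.077, 0.001, 0.015, 0, 0, 0, 0.02, 0.092, 0.001, 0.015, 0, 0, 0, 0.004, 0.102, 0.001, 0.015, 0, 0, 0, -0.015, 0.106, 0.001, 0.015, 0, 0, 0, -0.034, 0.103, 0.001, 0.015, 0, 0, 0, -0.051, 0.094, 0.001, 0.015, 0, 0, 0, -0.064, 0.079, 0.001, 0.015])

```text
clock: 34.95
position: [0.6265, -0.2575, 0.2689]
ee_rot: [0.707, 0.707, 0.001, 0.004]
ft_force: [2.7, 0.6, 8.2]
grip_width: 0.274
grasp_force: 30.9
```

```bash
python3 wd.py -.3 12
```

```text
[ 0.6265 -0.2575  0.2689] 0.02329199231016358 30.893015563488007 [2.7455 0.5656 8.1992] a -1.0276715240273868 r 0.056606263025024445
12 rows
0,0,0,-0.005,-0.016,0.002,0.015, 0,0,0,-0.006,-0.032,0.002,0.015, 0,0,0,-0.003,-0.048,0.002,0.015, 0,0,0,0.005,-0.063,0.001,0.015, 0,0,0,0.017,-0.074,0.001,0.015, 0,0,0,0.031,-0.082,0.001,0.015, 0,0,0,0.048,-0.084,0.001,0.015, 0,0,0,0.064,-0.082,0.001,0.015, 0,0,0,0.079,-0.075,0.001,0.015, 0,0,0,0.091,-0.064,0.001,0.015, 0,0,0,0.099,-0.05,0.001,0.015, 0,0,0,0.103,-0.034,0.001,0.015
```

Call:
move_arm(plan=[0, 0, 0, -0.005, -0.016, 0.001, 0.015, 0, 0, 0, -0.006, -0.032, 0.001, 0.015, 0, 0, 0, -0.003, -0.048, 0.001, 0.015, 0, 0, 0, 0.005, -0.063, 0.001, 0.015, 0, 0, 0, 0.017, -0.074, 0.001, 0.015, 0, 0, 0, 0.031, -0.082, 0.001, 0.015, 0, 0, 0, 0.048, -0.084, 0.001, 0.015, 0, 0, 0, 0.064, -0.082, 0.001, 0.015, 0, 0, 0, 0.079, -0.075, 0.001, 0.015, 0, 0, 0, 0.091, -0.064, 0.001, 0.015, 0, 0, 0, 0.099, -0.05, 0.001, 0.015, 0, 0, 0, 0.103, -0.034, 0.001, 0.015])

```text
clock: 36.5
position: [0.5924, -0.1549, 0.2685]
ee_rot: [0.708, 0.707, -0.001, 0.004]
ft_force: [-1.7, -9.7, 17.3]
grip_width: 0.27
grasp_force: 31.8
```

```bash
python3 wd.py -.1 12 plate_top
python3 - <<'E'
from h import *
for n in ("scene","top","wrist"):
    p=shot(n)
    for l in ("plate_top","box1_mid","stop_foot"):
        for d in manip.tip_of(p,l)[:6]:
            X=w(p,d["position"])
            if abs(X[0]-.6)<.04 and -.09<X[1]<.06: print(n,l,X,round(d["conf"],2))
E
```

```text
[ 0.5924 -0.1549  0.2685] 0.022953800652512034 31.80948793888092 [-1.7421 -9.7479 17.2521] a 1.6593387535492121 r 0.054312374240086045
12 rows
0,0,0,0.001,0.005,0.002,0.015, 0,0,0,0.001,0.011,0.002,0.015, 0,0,0,0,0.016,0.002,0.015, 0,0,0,-0.002,0.022,0.002,0.015, 0,0,0,-0.004,0.027,0.002,0.015, 0,0,0,-0.006,0.032,0.002,0.015, 0,0,0,-0.009,0.036,0.002,0.015, 0,0,0,-0.012,0.041,0.002,0.015, 0,0,0,-0.016,0.045,0.002,0.015, 0,0,0,-0.02,0.048,0.002,0.015, 0,0,0,-0.025,0.051,0.002,0.015, 0,0,0,-0.03,0.054,0.002,0.015
scene plate_top [ 0.5972 -0.0258  0.0733] 0.61
scene box1_mid [0.6075 0.0179 0.0651] 0.92
scene stop_foot [0.6066 0.0373 0.0122] 0.64
scene stop_foot [ 0.5997 -0.0222  0.0714] 0.47
scene stop_foot [0.6082 0.019  0.0668] 0.44
top plate_top [ 0.6064 -0.0246  0.07  ] 0.59
top box1_mid [0.6079 0.0181 0.0622] 0.64
top box1_mid [ 0.6049 -0.0632  0.002 ] 0.54
top stop_foot [0.6015 0.0365 0.0126] 0.69
```

```bash
python3 wd.py -.23 10
```

```text
[ 0.5925 -0.1551  0.2687] 0.02286249638247476 31.466327905654907 [ 2.8826 -6.6349 14.1557] a 1.6570111526462388 r 0.05407986707288757
10 rows
0,0,0,0.001,0.013,0.002,0.015, 0,0,0,-0.003,0.025,0.002,0.015, 0,0,0,-0.009,0.036,0.002,0.015, 0,0,0,-0.017,0.045,0.002,0.015, 0,0,0,-0.027,0.053,0.002,0.015, 0,0,0,-0.039,0.058,0.002,0.015, 0,0,0,-0.051,0.06,0.002,0.015, 0,0,0,-0.064,0.059,0.002,0.015, 0,0,0,-0.076,0.055,0.002,0.015, 0,0,0,-0.087,0.049,0.002,0.015
```

Call:
move_arm(plan=[0, 0, 0, 0, 0.013, 0, 0.015, 0, 0, 0, -0.004, 0.025, 0, 0.015, 0, 0, 0, -0.01, 0.036, 0, 0.015, 0, 0, 0, -0.018, 0.045, 0, 0.015, 0, 0, 0, -0.028, 0.053, 0, 0.015, 0, 0, 0, -0.04, 0.058, 0, 0.015, 0, 0, 0, -0.052, 0.06, 0, 0.015, 0, 0, 0, -0.065, 0.059, 0, 0.015, 0, 0, 0, -0.077, 0.055, 0, 0.015, 0, 0, 0, -0.088, 0.049, 0, 0.015, 0, 0, 0, -0.088, 0.049, 0, 0.015, 0, 0, 0, -0.088, 0.049, 0, 0.015])

```text
clock: 38.75
position: [0.6414, -0.2433, 0.2689]
ee_rot: [0.708, 0.706, 0.0, 0.005]
ft_force: [4.4, -6.1, 11.1]
grip_width: 0.272
grasp_force: 31.2
```

```bash
python3 wd.py -.1 1
python3 - <<'E'
from h import *
for n in ("scene","top"):
    p=shot(n)
    save(p,n+"9.png")
    for l in ("plate_top","box1_mid","stop_foot"):
        for d in manip.tip_of(p,l)[:6]:
            X=w(p,d["position"])
            if abs(X[0]-.6)<.04 and -.09<X[1]<.06: print(n,l,X,round(d["conf"],2))
E
```

```text
[ 0.6414 -0.2433  0.2689] 0.023109112860577628 31.184030771255493 [ 4.3979 -6.075  11.1098] a -0.6610134080303838 r 0.05593083130253437
1 rows
0,0,0,-0.004,-0.004,0.002,0.015
scene plate_top [ 0.6033 -0.0637  0.0005] 0.54
scene plate_top [ 0.5965 -0.0166  0.0741] 0.47
scene box1_mid [0.6057 0.018  0.0631] 0.97
scene stop_foot [0.6071 0.0379 0.0101] 0.86
top plate_top [ 0.6063 -0.0201  0.0743] 0.46
top box1_mid [0.6058 0.0193 0.0602] 0.63
top stop_foot [0.6031 0.0342 0.0133] 0.91
top stop_foot [0.6104 0.0204 0.0588] 0.26
```

Call:
move_arm(plan=[0, 0, 0, 0, 0, 0, 0.03, 0, 0, 0, 0, 0, 0, 0.06, 0, 0, 0, 0, 0, 0, 0.085, 0, 0, 0, 0, 0, 0, 0.085, 0, 0, 0, 0, 0, -0.03, 0.085, 0, 0, 0, 0, 0, -0.08, 0.085, 0, 0, 0, 0, 0, -0.13, 0.085, 0, 0, 0, 0, -0.02, -0.16, 0.085, 0, 0, 0, 0, -0.04, -0.16, 0.085, 0, 0, 0, 0, -0.04, -0.16, 0.085])

```text
clock: 40.45
position: [0.5994, -0.2413, 0.4265]
ee_rot: [0.707, 0.707, -0.001, 0.001]
ft_force: [-0.5, -0.7, 0.4]
grip_width: 0.995
grasp_force: 0.0
```

Run:
```python
from h import *
o=manip.get_obs(); print(o["position"],o["grip_width"],o["ft_force"])
for n in ("scene","top","wrist"):
    p=shot(n)
    for l in ("sleeve_mid","plate_top","box1_mid","amber","clearbottle","cap"):
        for d in manip.tip_of(p,l)[:3]:
            X=w(p,d["position"])
            if l in("amber","clearbottle","cap","sleeve_mid") or abs(X[0]-.6)<.04 and -.09<X[1]<.06: print(n,l,X,round(d["conf"],2))
# orange plate front/back and block along the bed, from the wrist picture
hsv=cv2.cvtColor(p["color"],cv2.COLOR_RGB2HSV)
m=cv2.inRange(hsv,(5,150,80),(18,255,255)); n,_,st,c=cv2.connectedComponentsWithStats(m)
for i in np.argsort(-st[1:,4])[:2]+1: print("orange",st[i],c[i],onplane(p,*c[i],.074))
m=cv2.inRange(hsv,(100,120,40),(125,255,255)); n,_,st,c=cv2.connectedComponentsWithStats(m)
for i in np.argsort(-st[1:,4])[:4]+1: print("blue",st[i],onplane(p,*c[i],.12))
```

```text
[ 0.5994 -0.2413  0.4265] 0.9953271796202081 [-0.4741 -0.7188  0.3564]
scene sleeve_mid [ 0.6431 -0.2381  0.1061] 0.75
scene plate_top [ 0.5982 -0.0196  0.0712] 0.64
scene plate_top [0.6069 0.0372 0.0102] 0.17
scene box1_mid [0.6077 0.0212 0.0649] 0.75
scene amber [ 0.7374  0.2412 -0.0006] 0.92
scene clearbottle [ 0.5587 -0.3783  0.0025] 0.65
scene cap [0.7675 0.0128 0.0007] 0.73
top sleeve_mid [ 0.6447 -0.2399  0.114 ] 0.64
top box1_mid [0.6097 0.0188 0.0609] 0.59
top amber [ 0.7344  0.2415 -0.0007] 0.78
top amber [ 0.5595 -0.3755 -0.0039] 0.69
top clearbottle [ 0.5559 -0.3777 -0.0059] 0.72
top cap [0.7661 0.0125 0.0003] 0.8
wrist sleeve_mid [ 0.6443 -0.2421  0.1086] 0.8
wrist clearbottle [ 0.5522 -0.3739  0.0014] 0.67
wrist clearbottle [ 0.5964 -0.2062  0.1077] 0.49
blue [200 334  41  36 921] [ 0.5477 -0.3899  0.12  ]
```

```bash
python3 -c "
from workcell import manip
print(manip.hand_in())"
```

```text
the job is handed in; nothing more can be done
None
```

Job handed in with no verdict returned: both blue boxes (only two were there) stand upright between the rails, the plate is pressed in about 10 mm by my crank-angle estimate, and the bottles and cap have not moved.

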